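# Load two adhesive cartridges into the gravity magazine

## Task

Load both two-barrel adhesive cartridges into the tilted rail of the gravity magazine through its open upper end, each capped nose first so that both face nose-down the slope, and see that they slide fully home: one against the end stop, the other right behind it. One lies on the bench; the other is still in its carton with only the nose sticking out, so it will have to be drawn out, set down and taken again by the tail. Leave the teacup, the stone and the brush where they are.

Things in the scene. Friction and masses are not known exactly. Their poses are not given: they have to be found in the camera images.
- rail: Aluminium C-channel of the magazine, fixed on a wooden stand, sloping 25 degrees, empty. Origin: on its floor, mid-width, at the end stop of the low end, 35 mm above the bench; x up the slope, y across, z square to the floor. Inside 64 mm wide and 32 mm high under the lips. Smooth: a cartridge let go inside slides down by itself. Holds two, lying flat, nose to tail, 240 mm.
- cart_a_mid (a point): White two-barrel adhesive cartridge with a grey screw cap, lying free on the bench: 120 mm long, 0.1 kg. From the tail: flange 4 mm thick, 58 wide, 28 high; barrels 84 mm long, 40 wide, 19 high with flat sides; shoulder 8 mm long, 34 wide; round cap (the nose) 28 mm across, 24 long. Point: its centre, 14 mm up as it lies flat; x to the nose, z up.
- cart_a_nose (a point): Middle of the front face of the first cartridge's cap, 60 mm ahead of its centre. The cap runs from 36 to 60 mm ahead of the centre; the barrels from 56 mm behind it to 28 mm ahead; the flange is the last 4 mm, 56 to 60 mm behind.
- cart_b_mid (a point): The centre of a second, like cartridge with the same axes. It lies flat in the carton's -y compartment, its nose pointing out of the open front: only 35 to 43 mm of the nose (cap, shoulder) sticks out. The carton covers the rest until it is drawn some 100 mm out along the bench.
- cart_b_nose (a point): The same point on the second cartridge's cap.
- carton: Low cardboard carton, fixed: 110 mm deep (x), 141 wide (y), 40 high; open front at x = -55 mm. Origin: centre of its underside. Two compartments 66 mm wide and 37 high, centred at y = -34.5 and +34.5 mm; walls and roof 3 mm, no sill; the +y one is empty.
- teacup_mid (a point): White handleless teacup, 72 mm across the rim, 56 mm high; point on its axis, half-way up. To be left alone.
- stone_mid (a point): Flat marble block, 90 x 70 x 26 mm; its centre. To be left alone.
- brush: Brush lying on the bench beyond the work; origin under its middle, x along its handle. To be left alone.
- rail_mouth (a point): Middle of the rail's mouth, at x = 250, z = 14 mm of the rail. Walls flare from 64 to 78 mm over the last 16 mm. Top: open from x = 203 to the mouth; below that two lips leave a 38 mm slot. Beyond the mouth the floor goes on as a tongue 30 mm wide without walls, straight to x = 276, then bent down 15 degrees to x = 303 mm; fingers fit on both sides of it.
Mind the look-alikes: they are no part of the job. Leave any yellow look-alike of the part that bears cart_b_mid alone.

How it is judged:
At the end, for the whole second after the job is handed in: Both cartridges lie at rest in the rail, between its side walls and on its floor, nose down the slope: the nose of one is within 10 mm of the end stop, the nose of the other is within 10 mm of 120 mm from the stop, i.e. against the tail of the first. Either cartridge may be the lower one (((x of cart_a_nose in the frame of rail between -0.005 and 0.01 m and y of cart_a_nose in the frame of rail between -0.022 and 0.022 m and z of cart_a_nose in the frame of rail between 0.005 and 0.025 m and x of cart_a_mid in the frame of rail between 0.055 and 0.07 m and y of cart_a_mid in the frame of rail between -0.012 and 0.012 m and z of cart_a_mid in the frame of rail between 0.005 and 0.025 m and x of cart_b_nose in the frame of rail between 0.115 and 0.13 m and y of cart_b_nose in the frame of rail between -0.022 and 0.022 m and z of cart_b_nose in the frame of rail between 0.005 and 0.025 m and x of cart_b_mid in the frame of rail between 0.175 and 0.19 m and y of cart_b_mid in the frame of rail between -0.012 and 0.012 m and z of cart_b_mid in the frame of rail between 0.005 and 0.025 m) or (x of cart_b_nose in the frame of rail between -0.005 and 0.01 m and y of cart_b_nose in the frame of rail between -0.022 and 0.022 m and z of cart_b_nose in the frame of rail between 0.005 and 0.025 m and x of cart_b_mid in the frame of rail between 0.055 and 0.07 m and y of cart_b_mid in the frame of rail between -0.012 and 0.012 m and z of cart_b_mid in the frame of rail between 0.005 and 0.025 m and x of cart_a_nose in the frame of rail between 0.115 and 0.13 m and y of cart_a_nose in the frame of rail between -0.022 and 0.022 m and z of cart_a_nose in the frame of rail between 0.005 and 0.025 m and x of cart_a_mid in the frame of rail between 0.175 and 0.19 m and y of cart_a_mid in the frame of rail between -0.012 and 0.012 m and z of cart_a_mid in the frame of rail between 0.005 and 0.025 m)) and linear speed of each of cart_a, cart_b below 0.02 m/s); the robot touches nothing.
It fails at once if the teacup is knocked or moved by more than 30 mm (distance of teacup_mid from where it was at the start of the episode above 0.03 m).
It fails at once if the stone is knocked or moved by more than 30 mm (distance of stone_mid from where it was at the start of the episode above 0.03 m).
It fails at once if the brush is knocked or moved by more than 30 mm (distance of brush from where it was at the start of the episode above 0.03 m).
It also fails if it takes over 72 s, if anything falls off the work surface, if the arm or the gripper's body presses on something with over 40 N, if the wrist force passes 120 N, or if a joint passes its speed limit or range.

## Robot

A 6-joint arm with a two-finger parallel gripper is mounted at the origin on the work surface. World frame = base frame: x ahead of the robot, y to its left, z up, the work surface at z = 0. Lengths are in m, angles in rad, forces in N, time in s.
With the tool pointing down it reaches from about 0.35 to 0.975 m from the base axis. Payload 4.9 kg.
Tool frame: the origin (TCP) lies on the centre line of the jaws, within the pads' length; the fingertips stand 14 mm ahead of it and the grasp point (between the pads) lies 5 mm behind it; z points along the fingers, y is the line along which they close (so a half turn about z gives the same grasp; the last joint's range is limited). The gripper opens to 85 mm and grips with 20 to 120 N. Pads are 22 mm wide; open, the fingers measure 114 mm over their backs; the gripper's body (76 mm by 85 mm) begins 54 mm behind the grasp point. The pads swing forward as they close: fully open they stand 13 mm farther back than shut.
Start: joints at [1.049, 0.053, 1.613, -0, 1.476, -0.119], TCP at [0.245, 0.575, 0.218] pointing down, gripper open.
Joint ranges: [-3.01, 3.01], [-1.01, 2.22], [0.06, 2.58], [-1.02, 4.17], [0.09, 2.62], [-3.14, 3.14]. Speed limits (rad/s): [2.57, 2.57, 3.14, 3.14, 3.14, 3.14].

## Interface

Orientations are given as a unit quaternion [w, x, y, z].
In Python, from plant import * gives the robot as it stands.
- The arm moves only by the tool send_rows, never from a script. Its argument "steps" is a list of rows, each an object with "translation": the shift along the tool's x, y, z in cm, a list of three; "delta_rot": the turn, a rotation vector about the tool's x, y, z in rad, a list of three; "jaw": the finger opening in cm, from 0 to 8.54. In form: [{"translation": [dx, dy, dz], "delta_rot": [rx, ry, rz], "jaw": jaw}, ...]. A call has exactly 8 rows; each row is the pose to reach, as a shift and turn from the pose commanded when the call began, along the tool's axes at that moment; what a row does not reach only later rows make up. A row lasts 1/10 s, in which the tool goes at most 50 mm and 8.59 degrees, less where a joint would pass 70% of its speed; a pose out of reach is approached as far as the arm can. A call with a gripper value outside its range is refused whole. The fingers move at their own pace and stop on an object; the grip force is fixed at half the most. Time passes only in rows, so rows that repeat a pose let the fingers close, or fill a call up. It gives the time, the measured TCP pose, the force, the opening and the grip force at its end, in the units of the state.
- state(): the state, without advancing time (a new reading comes with each control period).
- grab_frame(name): name is "scene" or "top"; returns a dict with "pixels" (384x512x3 uint8, blue, green, red), "range_z" (384x512 float32, m along the optical axis (not along the pixel's ray), 0 where there is no reading), "fx", "fy", "cx", "cy" (pixels), "rvec" (rotation vector, rad) and "tvec" (3), from world to camera coordinates, as OpenCV has them. Camera axes: x right, y down, z forward; pixel columns grow to the right and rows downward; lengths in m; the calibration is good to about 2 mm. A picture is of the moment at which its call begins.
- job_done(): hands the job in; it is judged then, once.
The state is a dict: "time": time; "joint_pos": joint angles; "joint_vel": joint speeds; "joint_efforts": joint torques, N m; "tool_pos": TCP position; "tool_rot": TCP orientation; "contact_force": force on the tool from outside, world axes, zero at the start; "ft_torque": the same for the moment, N m; "gripper_width": opening from 0.0 (shut) to 1.0 (fully open); "grasp_force": force on a finger pad.
Only numpy, scipy, OpenCV 4.12 (cv2) and the standard library are available. Lean on these libraries where they do the work, as an engineer would, in place of code of your own. Each camera call takes 0.05 s, during which the arm holds its last target. There are 200 camera calls.

## Working session

There is one attempt and no reset: what is moved stays moved. The work goes in short steps, Python scripts to look and compute and a tool call to move; the robot and the scene stay as the last step left them, time stands still between calls to the robot, and variables do not carry over. Pictures are saved under pics/ and viewed, at most 10 in all, crops included, and the job is handed in when it is done.

Besides the shell and the picture viewer there is one more tool, called after "Request:" by a JSON object that holds its "api" and its "payload". send_rows: Moves the arm, as the interface text tells. Its arguments: {"type":"object","properties":{"steps":{"type":"array","items":{"type":"object","properties":{"translation":{"type":"array","items":{"type":"number"}},"delta_rot":{"type":"array","items":{"type":"number"}},"jaw":{"type":"number"}}}}},"required":["steps"]}

```bash
ls && mkdir -p pics && cat > h.py <<'E'
from plant import *
import numpy as np, cv2
from scipy.spatial.transform import Rotation as R
def snap(name,fn=None):
    f=grab_frame(name)
    if fn: np.savez(fn,**f)
    return f
def world(f,u,v,r=None):
    z=f["range_z"][int(v),int(u)] if r is None else r
    c=np.array([(u-f["cx"])/f["fx"]*z,(v-f["cy"])/f["fy"]*z,z])
    M=cv2.Rodrigues(np.array(f["rvec"],float))[0]
    return M.T@(c-np.array(f["tvec"]).ravel())
def plane(f,u,v,h):
    M=cv2.Rodrigues(np.array(f["rvec"],float))[0]
    o=-M.T@np.array(f["tvec"]).ravel()
    d=M.T@np.array([(u-f["cx"])/f["fx"],(v-f["cy"])/f["fy"],1])
    return o+d*(h-o[2])/d[2]
E
python3 - <<'E'
from h import *
for n in("scene","top"):
    f=snap(n,n+"0.npz"); cv2.imwrite(f"pics/{n}0.png",cv2.resize(f["pixels"],(800,600)))
    M=cv2.Rodrigues(np.array(f["rvec"],float))[0]; print(n,f["fx"],-M.T@np.array(f["tvec"]).ravel(),M[2])
print(state())
E
```

```text
pics
scene 380.81894196566697 [ 1.04628976 -0.56427953  1.04772825] [-0.36609323  0.47864234 -0.7980459 ]
top 352.77584169191596 [ 0.41096808 -0.01939445  1.05383548] [ 0.22603332  0.01321741 -0.9740299 ]
{'time': 0.1, 'joint_pos': array([ 1.04898552e+00,  5.32880669e-02,  1.61419282e+00, -2.59042948e-05,
        1.47601432e+00, -1.18989478e-01]), 'joint_vel': array([ 2.20191268e-06, -8.44618035e-04, -4.70590771e-03, -2.19799219e-04,
       -1.00255154e-03,  8.00556053e-04]), 'joint_efforts': array([-5.09002475e-04, -3.94900739e+01, -3.71364820e+01, -1.55296243e-04,
        3.88169297e-03, -4.84893405e-06]), 'tool_pos': array([0.24470404, 0.57444143, 0.21636613]), 'tool_rot': array([-2.87363426e-04,  2.00050372e-01,  9.79785152e-01, -9.06923283e-04]), 'contact_force': array([-1.28575739,  0.35157025,  0.84754419]), 'ft_torque': array([-0.03136773,  0.0080326 , -0.00151523]), 'grasp_force': 0.0, 'gripper_width': 1.0029590897131544}
```

View pics/scene0.png

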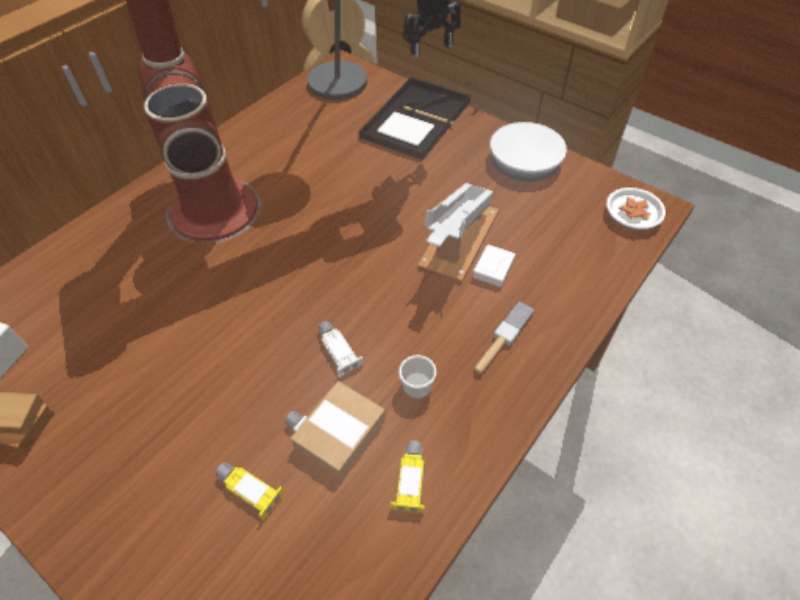

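View pics/top0.png

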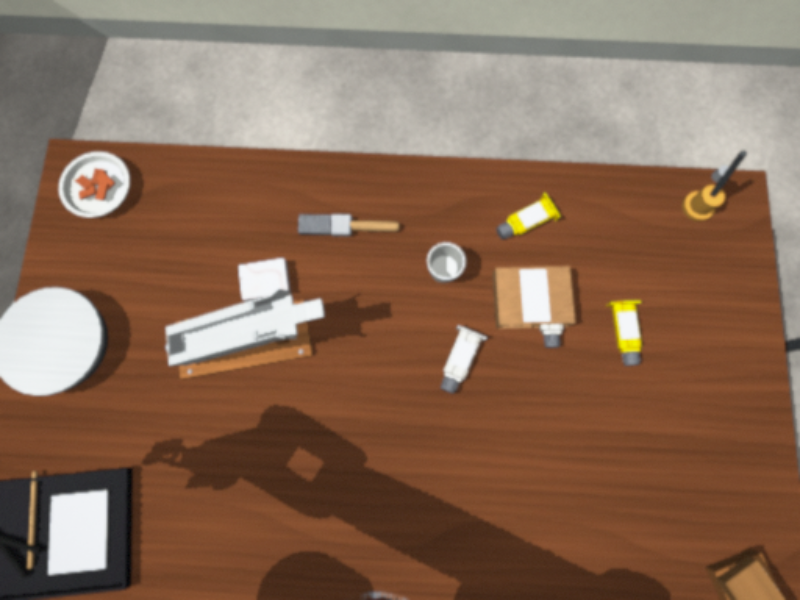

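Two white-grey candidates: the free white cartridge at top (462,360), which fits cart_a, and the white nose sticking out of the carton at top (552,335), which fits cart_b. The yellow ones at (530,215) and (626,330) are the look-alikes. The rail's mouth and tongue are at (310,310) and its low end at (175,345). I'll confirm in a crop and measure.

```bash
python3 - <<'E'
from h import *
from scipy import ndimage
f=dict(np.load("top0.npz")); s=dict(np.load("scene0.npz"))
c1=cv2.resize(f["pixels"][150:260,100:390],None,fx=2.75,fy=2.75,interpolation=cv2.INTER_CUBIC)
c2=cv2.resize(s["pixels"][110:310,130:340],None,fx=1.4,fy=1.4,interpolation=cv2.INTER_CUBIC)
im=np.zeros((c1.shape[0]+c2.shape[0],max(c1.shape[1],c2.shape[1]),3),np.uint8)
im[:c1.shape[0],:c1.shape[1]]=c1; im[c1.shape[0]:,:c2.shape[1]]=c2; cv2.imwrite("pics/crop.png",im);print(im.shape)
def cloud(f):
    v,u=np.mgrid[0:384,0:512]; z=f["range_z"]
    c=np.stack([(u-f["cx"])/f["fx"]*z,(v-f["cy"])/f["fy"]*z,z],-1)
    M=cv2.Rodrigues(f["rvec"])[0]; p=(c-f["tvec"].ravel())@M; p[z==0]=-9; return p
for n,g in(("top",f),("scene",s)):
    p=cloud(g); m=(p[...,2]>.006)&(p[...,0]>.3)&(p[...,0]<.9)&(abs(p[...,1])<.5)
    l,k=ndimage.label(m)
    print(n,"bench z",np.median(p[(p[...,2]>-.02)&(p[...,2]<.006)][:,2]))
    for i in range(1,k+1):
        q=p[l==i]
        if len(q)<40: continue
        (cx,cy),(w,h),a=cv2.minAreaRect((q[:,:2]*1000).astype(np.float32))
        uv=np.argwhere(l==i).mean(0)
        print(uv.round()[::-1],len(q),"c",round(cx,1),round(cy,1),"wh",round(w),round(h),"a",round(a,1),"zmax",q[:,2].max().round(3),"zmed",np.median(q[:,2]).round(3))
E
```

```text
(582, 798, 3)
top bench z -0.0009001514981138611
[338. 140.] 504 c 807.7 -247.1 wh 56 122 a 30.3 zmax 0.031 zmed 0.021
[217. 144.] 612 c 778.8 104.8 wh 43 197 a 0.0 zmax 0.024 zmed 0.017
[285. 166.] 298 c 702.6 -89.1 wh 68 70 a 48.8 zmax 0.059 zmed 0.041
[157. 209.] 4319 c 589.6 278.2 wh 196 303 a 13.0 zmax 0.173 zmed 0.067
[342. 191.] 2008 c 628.0 -260.3 wh 151 143 a 3.6 zmax 0.046 zmed 0.039
[401. 212.] 585 c 587.4 -437.0 wh 119 57 a 3.3 zmax 0.031 zmed 0.022
[294. 229.] 554 c 519.8 -122.3 wh 58 120 a 68.7 zmax 0.03 zmed 0.022
scene bench z 0.0011330859984062425
[293. 147.] 1959 c 521.1 284.7 wh 163 351 a 14.2 zmax 0.176 zmed 0.055
[316. 169.] 463 c 656.7 258.5 wh 79 98 a 12.5 zmax 0.034 zmed 0.027
[324. 213.] 500 c 782.3 105.4 wh 42 201 a 2.2 zmax 0.027 zmed 0.019
[217. 223.] 442 c 523.0 -122.2 wh 58 122 a 68.6 zmax 0.032 zmed 0.024
[267. 239.] 448 c 693.9 -75.2 wh 67 107 a 38.0 zmax 0.062 zmed 0.035
[215. 273.] 2127 c 629.7 -253.0 wh 151 157 a 4.3 zmax 0.047 zmed 0.041
[262. 306.] 629 c 808.6 -248.7 wh 57 121 a 32.7 zmax 0.034 zmed 0.024
[159. 312.] 667 c 592.4 -434.1 wh 56 122 a 89.6 zmax 0.034 zmed 0.024
```

View pics/crop.png

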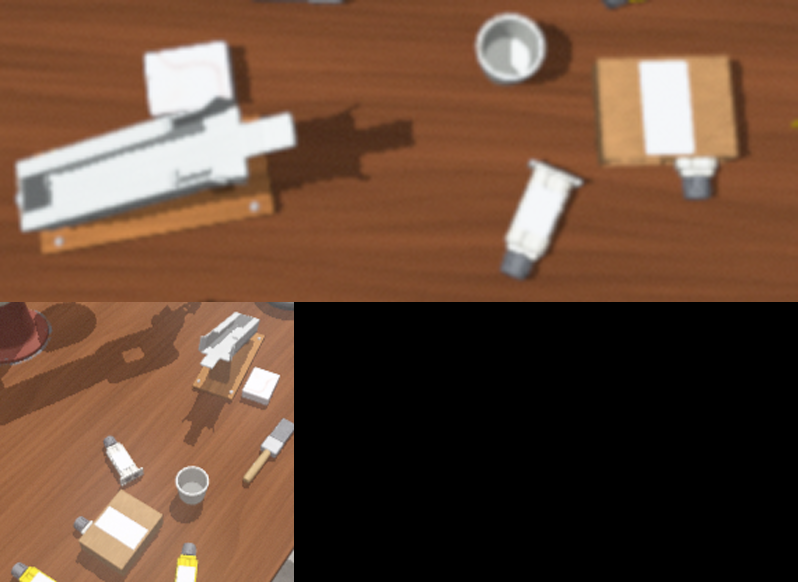

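The crop confirms it: cart_a is the free white one with its grey cap at crop (517,265) and flange at (553,172). cart_b's grey cap is at crop (697,188), in front of the carton. Next I fit the rail and the cart_b axis.

```bash
cat >> h.py <<'E'
def cloud(f):
    v,u=np.mgrid[0:384,0:512]; z=f["range_z"]
    c=np.stack([(u-f["cx"])/f["fx"]*z,(v-f["cy"])/f["fy"]*z,z],-1)
    M=cv2.Rodrigues(np.array(f["rvec"],float))[0]; p=(c-np.array(f["tvec"]).ravel())@M; p[z==0]=-9; return p
E
python3 - <<'E'
from h import *
from scipy.optimize import least_squares
rng=np.random.default_rng(0)
C={n:cloud(dict(np.load(n+"0.npz"))) for n in("top","scene")}
for n,p in C.items():
    q=p[(p[...,2]>.03)&(p[...,2]<.2)&(p[...,0]>.45)&(p[...,0]<.72)&(p[...,1]>.08)&(p[...,1]<.48)]
    res=[]
    used=np.zeros(len(q),bool)
    for k in range(2):
        best=None
        for _ in range(4000):
            a=q[~used][rng.integers((~used).sum(),size=3)]; nn=np.cross(a[1]-a[0],a[2]-a[0]); L=np.linalg.norm(nn)
            if L<1e-5: continue
            nn/=L; nn*=np.sign(nn[2]) or 1
            if abs(nn[2]-np.cos(np.radians(25)))>.025: continue
            inl=(abs((q-a[0])@nn)<.003)&~used
            if best is None or inl.sum()>best.sum(): best=inl
        c=q[best].mean(0); nn=np.linalg.svd(q[best]-c)[2][2]; nn*=np.sign(nn[2])
        yaw=np.degrees(np.arctan2(-nn[1],-nn[0]))
        (x,y),(w,h),a=cv2.minAreaRect((q[best][:,:2]*1000).astype(np.float32))
        print(n,"plane n",nn.round(3),"tilt",np.degrees(np.arccos(nn[2])).round(1),"yaw up",yaw.round(1),"N",best.sum(),"d",(nn@c).round(4),"rect",x,y,w,h,a)
        used|=best
    # tongue: highest-extending narrow bit
    for yaw in (-77,):
        e=np.array([np.cos(np.radians(yaw)),np.sin(np.radians(yaw))]); t=np.array([-e[1],e[0]])
        s=q[:,:2]@e; l=q[:,:2]@t
        for lo in np.arange(s.min(),s.max(),.015):
            m=(s>=lo)&(s<lo+.015)
            if m.sum()>5: print(round(lo+.0075,4),m.sum(),"lat",l[m].min().round(4),l[m].max().round(4),"z",q[m,2].min().round(3),np.median(q[m,2]).round(3),q[m,2].max().round(3))
    # nose b
    m=(p[...,2]>.008)&(p[...,2]<.036)&(p[...,0]>.53)&(p[...,0]<.588)&(p[...,1]>-.34)&(p[...,1]<-.24)
    b=p[m]; print("noseb",len(b),cv2.minAreaRect((b[:,:2]*1000).astype(np.float32)),b[:,2].max(), b[:,0].min())
    m=(p[...,2]>.034)&(p[...,2]<.05)&(p[...,0]>.5)&(p[...,0]<.75)&(p[...,1]>-.36)&(p[...,1]<-.16)
    print("carton",cv2.minAreaRect((p[m][:,:2]*1000).astype(np.float32)))
    m=(p[...,2]>.008)&(p[...,2]<.06)&(p[...,0]>.44)&(p[...,0]<.6)&(p[...,1]>-.182)&(p[...,1]<-.05)
    print("A",cv2.minAreaRect((p[m][:,:2]*1000).astype(np.float32)))
E
```

```text
top plane n [-0.088  0.412  0.907] tilt 24.9 yaw up -78.0 N 1329 d 0.1471 rect 547.4585571289062 262.0168151855469 77.02208709716797 270.3099670410156 16.469892501831055
top plane n [-0.095  0.413  0.906] tilt 25.1 yaw up -77.1 N 744 d 0.1783 rect 542.0817260742188 296.267578125 82.1502914428711 231.3677520751953 12.624371528625488
-0.2825 74 lat 0.5603 0.628 z 0.049 0.063 0.07
-0.2675 167 lat 0.559 0.6288 z 0.032 0.05 0.077
-0.2525 120 lat 0.5576 0.6292 z 0.035 0.048 0.084
-0.2375 127 lat 0.5574 0.6299 z 0.041 0.058 0.09
-0.2225 135 lat 0.5574 0.6282 z 0.047 0.062 0.098
-0.2075 124 lat 0.5571 0.63 z 0.056 0.07 0.105
-0.1925 139 lat 0.5575 0.629 z 0.063 0.076 0.111
-0.1775 132 lat 0.557 0.6297 z 0.07 0.083 0.119
-0.1625 147 lat 0.5576 0.6291 z 0.076 0.093 0.125
-0.1475 137 lat 0.5575 0.666 z 0.031 0.099 0.132
-0.1325 145 lat 0.5575 0.6283 z 0.089 0.109 0.139
-0.1175 148 lat 0.5574 0.6294 z 0.098 0.11 0.147
-0.1025 181 lat 0.5574 0.6292 z 0.104 0.113 0.159
-0.0875 157 lat 0.5589 0.6299 z 0.03 0.118 0.16
-0.0725 165 lat 0.559 0.6306 z 0.031 0.125 0.166
-0.0575 175 lat 0.553 0.6352 z 0.
[... 1591 characters left out ...]
816 135 lat 0.563 0.7348 z 0.03 0.087 0.163
-0.0666 152 lat 0.5607 0.7299 z 0.03 0.077 0.171
-0.0516 93 lat 0.5538 0.7171 z 0.031 0.142 0.176
-0.0366 47 lat 0.5557 0.6373 z 0.139 0.143 0.156
-0.0216 21 lat 0.5797 0.611 z 0.146 0.15 0.154
-0.0066 27 lat 0.5814 0.6103 z 0.152 0.155 0.157
0.0084 29 lat 0.5805 0.6118 z 0.154 0.158 0.162
noseb 102 ((572.5816650390625, -296.5278625488281), (31.247478485107422, 30.45779037475586), 89.03033447265625) 0.03315117618651823 0.5573063833094648
carton ((650.1077270507812, -258.85113525390625), (111.80414581298828, 143.19891357421875), 3.8845534324645996)
A ((534.3110961914062, -100.3253173828125), (96.00029754638672, 123.02764892578125), 63.2441520690918)
```

```bash
cat >> h.py <<'E'
X=np.array([.2039,-.8828,.4226]);Z=np.array([-.0951,.4118,.9063]);Y=np.cross(Z,X)
O=np.array([.5207,.3891,.035]); RR=np.stack([-X,Y,-Z],1)
def rail(x,y,z): return O+x*X+y*Y+z*Z
def down(yaw):
    a=np.radians(yaw); return np.array([[np.cos(a),np.sin(a),0],[np.sin(a),-np.cos(a),0],[0,0,-1.]])
def go(*tg):
    s=state(); q=s["tool_rot"]; T=R.from_quat([q[1],q[2],q[3],q[0]]).as_matrix()
    print("t",round(s["time"],2),"tcp",s["tool_pos"].round(4),"F",s["contact_force"].round(1),"w",round(s["gripper_width"],3),"g",round(s["grasp_force"],1),"j",s["joint_pos"].round(2))
    for p,M in tg:
        M=T if M is None else M
        print("  cm",(T.T@(np.array(p)-s["tool_pos"])*100).round(2),"rot",R.from_matrix(T.T@M).as_rotvec().round(3))
E
python3 - <<'E'
from h import *
go(([.5605,-.1376,.25],down(158.65)),([.5605,-.1376,.016],down(158.65)))
E
```

```text
t 0.1 tcp [0.2447 0.5744 0.2164] F [-1.3  0.4  0.8] w 1.003 g 0.0 j [ 1.05  0.05  1.61 -0.    1.48 -0.12]
  cm [-56.96 -53.13  -3.27] rot [-0.002 -0.    -0.03 ]
  cm [-56.97 -53.09  20.13] rot [-0.002 -0.    -0.03 ]
```

Request:
{"api": "send_rows", "payload": {"steps": [{"translation": [-3.5,-3.2,-1],"delta_rot": [0,0,0],"jaw": 7.5},{"translation": [-7,-6.4,-2],"delta_rot": [0,0,0],"jaw": 7.5},{"translation": [-10.5,-9.6,-3],"delta_rot": [0,0,0],"jaw": 7.5},{"translation": [-14,-12.8,-3.3],"delta_rot": [0,0,-0.01],"jaw": 7.5},{"translation": [-17.5,-16,-3.3],"delta_rot": [0,0,-0.01],"jaw": 7.5},{"translation": [-21,-19.2,-3.3],"delta_rot": [0,0,-0.02],"jaw": 7.5},{"translation": [-24.5,-22.4,-3.3],"delta_rot": [0,0,-0.03],"jaw": 7.5},{"translation": [-28,-26,-3.3],"delta_rot": [0,0,-0.03],"jaw": 7.5}]}}

```text
time: 0.9
tool_pos: [0.4008, 0.2245, 0.2501]
tool_rot: [-0.0, 0.185, 0.983, -0.0]
contact_force: [0.8, 0.5, 0.1]
gripper_width: 0.874
grasp_force: 0.0
```

Request:
{"api": "send_rows", "payload": {"steps": [{"translation": [-3.6,-3.4,0],"delta_rot": [0,0,0],"jaw": 7.5},{"translation": [-7.2,-6.8,0],"delta_rot": [0,0,0],"jaw": 7.5},{"translation": [-10.8,-10.2,0],"delta_rot": [0,0,0],"jaw": 7.5},{"translation": [-14.4,-13.6,0],"delta_rot": [0,0,0],"jaw": 7.5},{"translation": [-18,-17,0],"delta_rot": [0,0,0],"jaw": 7.5},{"translation": [-21.6,-20.4,0],"delta_rot": [0,0,0],"jaw": 7.5},{"translation": [-25,-23.8,0],"delta_rot": [0,0,0],"jaw": 7.5},{"translation": [-28.5,-27,0],"delta_rot": [0,0,0],"jaw": 7.5}]}}

```text
time: 1.7
tool_pos: [0.5678, -0.1312, 0.25]
tool_rot: [-0.0, 0.186, 0.983, 0.0]
contact_force: [1.0, 0.7, 0.7]
gripper_width: 0.878
grasp_force: 0.0
```

```bash
python3 - <<'E'
from h import *
go(([.5605,-.1376,.06],down(158.65)),([.5605,-.1376,.016],down(158.65)))
E
```

```text
t 1.7 tcp [ 0.5678 -0.1312  0.25  ] F [1.  0.7 0.7] w 0.878 g 0.0 j [-0.35 -0.06  1.68  0.    1.53 -1.55]
  cm [ 0.44 -0.87 19.  ] rot [ 0.    -0.001 -0.001]
  cm [ 0.43 -0.87 23.4 ] rot [ 0.    -0.001 -0.001]
```

Request:
{"api": "send_rows", "payload": {"steps": [{"translation": [0.4,-0.9,4],"delta_rot": [0,0,0],"jaw": 7.5},{"translation": [0.4,-0.9,8],"delta_rot": [0,0,0],"jaw": 7.5},{"translation": [0.4,-0.9,12],"delta_rot": [0,0,0],"jaw": 7.5},{"translation": [0.4,-0.9,16],"delta_rot": [0,0,0],"jaw": 7.5},{"translation": [0.4,-0.9,18],"delta_rot": [0,0,0],"jaw": 7.5},{"translation": [0.4,-0.9,19],"delta_rot": [0,0,0],"jaw": 7.5},{"translation": [0.4,-0.9,19],"delta_rot": [0,0,0],"jaw": 7.5},{"translation": [0.4,-0.9,19],"delta_rot": [0,0,0],"jaw": 7.5}]}}

```text
time: 2.5
tool_pos: [0.5616, -0.1363, 0.0618]
tool_rot: [0.001, 0.185, 0.983, -0.0]
contact_force: [0.5, -0.5, 0.2]
gripper_width: 0.878
grasp_force: 0.0
```

```bash
python3 - <<'E'
from h import *
go(([.5605,-.1376,.016],down(158.65)))
f=snap("scene"); g=snap("top")
im=np.hstack([cv2.resize(f["pixels"][180:270,170:270],(400,360),interpolation=2),cv2.resize(g["pixels"][190:265,250:350],(400,360),interpolation=2)])
cv2.imwrite("pics/a1.png",im)
E
```

```text
t 2.5 tcp [ 0.5616 -0.1363  0.0618] F [ 0.5 -0.5  0.2] w 0.878 g 0.0 j [-0.37  0.09  1.85 -0.    1.2  -1.56]
  cm [ 0.06 -0.16  4.58] rot [ 0.     0.002 -0.   ]
```

View pics/a1.png

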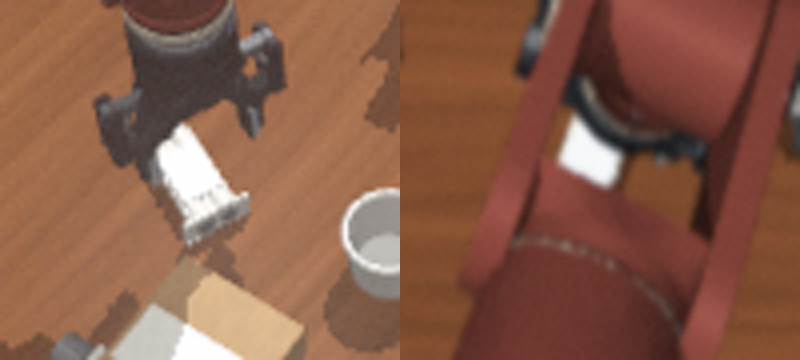

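The fingers straddle the barrels of cart_a (left half, about (190,100), flange at (215,215)); the apparent offset comes from the fingers still being higher. I'll go down and grip.

Request:
{"api": "send_rows", "payload": {"steps": [{"translation": [0.1,-0.15,1.5],"delta_rot": [0,0,0],"jaw": 7.5},{"translation": [0.1,-0.15,3],"delta_rot": [0,0,0],"jaw": 7.5},{"translation": [0.1,-0.15,4],"delta_rot": [0,0,0],"jaw": 7.5},{"translation": [0.1,-0.15,4.4],"delta_rot": [0,0,0],"jaw": 7.5},{"translation": [0.1,-0.15,4.4],"delta_rot": [0,0,0],"jaw": 6.5},{"translation": [0.1,-0.15,4.4],"delta_rot": [0,0,0],"jaw": 5.5},{"translation": [0.1,-0.15,4.4],"delta_rot": [0,0,0],"jaw": 4.5},{"translation": [0.1,-0.15,4.4],"delta_rot": [0,0,0],"jaw": 3.5}]}}

```text
time: 3.4
tool_pos: [0.5597, -0.1372, 0.0172]
tool_rot: [0.001, 0.185, 0.983, -0.0]
contact_force: [0.5, -0.7, -0.2]
gripper_width: 0.413
grasp_force: 0.0
```

Request:
{"api": "send_rows", "payload": {"steps": [{"translation": [0,0,0],"delta_rot": [0,0,0],"jaw": 3},{"translation": [0,0,0],"delta_rot": [0,0,0],"jaw": 3},{"translation": [0,0,0],"delta_rot": [0,0,0],"jaw": 3},{"translation": [0,0,0],"delta_rot": [0,0,0],"jaw": 3},{"translation": [0,0,-0.5],"delta_rot": [0,0,0],"jaw": 3},{"translation": [0,0,-1],"delta_rot": [0,0,0],"jaw": 3},{"translation": [0,0,-1.5],"delta_rot": [0,0,0],"jaw": 3},{"translation": [0,0,-2],"delta_rot": [0,0,0],"jaw": 3}]}}

```text
time: 4.2
tool_pos: [0.5594, -0.1371, 0.0373]
tool_rot: [0.0, 0.185, 0.983, -0.0]
contact_force: [-0.2, 0.7, 0.6]
gripper_width: 0.353
grasp_force: 0.0
```

```bash
python3 - <<'E'
from h import *
go((rail(.40,0,.06),RR),(rail(.33,0,.045),RR))
E
```

```text
t 4.2 tcp [ 0.5594 -0.1371  0.0373] F [-0.2  0.7  0.6] w 0.353 g 0.0 j [-0.37  0.12  1.86 -0.    1.16 -1.57]
  cm [  3.73  19.77 -22.12] rot [ 0.212 -0.401  0.955]
  cm [  6.96  24.48 -17.8 ] rot [ 0.212 -0.401  0.955]
```

```bash
python3 - <<'E'
from h import *
f=snap("scene"); g=snap("top")
im=np.hstack([cv2.resize(f["pixels"][180:270,170:270],(400,360),interpolation=2),cv2.resize(g["pixels"][190:265,250:350],(400,360),interpolation=2)])
cv2.imwrite("pics/a2.png",im)
E
```

```text
(no output)
```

View pics/a2.png

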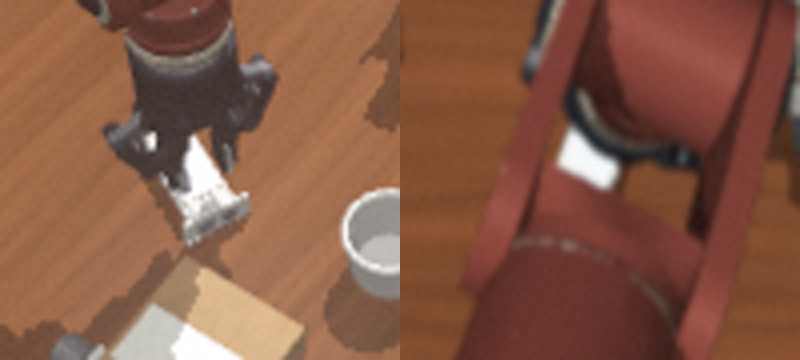

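The cartridge has not moved (flange still at (215,215)) and the fingers stand above it; they closed without contact. I'll check the finger geometry with depth.

```bash
python3 - <<'E'
from h import *
f=snap("scene"); p=cloud(f); b=f["pixels"].astype(int)
d=p-np.array([.5594,-.1371,0]); a=np.radians(158.65); u=d[...,0]*np.cos(a)+d[...,1]*np.sin(a); w=d[...,0]*np.sin(a)-d[...,1]*np.cos(a)
m=(abs(u)<.13)&(abs(w)<.09)&(p[...,2]>.006)&(p[...,2]<.12)
val=b.max(-1)
print("u(along nose), w(close), z, brightness")
for zl in np.arange(.006,.1,.008):
    for nm,mm in(("dark",val<90),("bright",val>130)):
        k=m&(p[...,2]>=zl)&(p[...,2]<zl+.008)&mm
        if k.sum()>2: print(nm,round(zl,3),k.sum(),"u",np.percentile(u[k],[2,50,98]).round(3),"w",np.percentile(w[k],[2,50,98]).round(3))
E
```

```text
u(along nose), w(close), z, brightness
bright 0.006 42 u [-0.108 -0.019  0.108] w [-0.082  0.02   0.089]
bright 0.014 51 u [-0.128 -0.006  0.044] w [-0.025  0.005  0.088]
bright 0.022 163 u [-0.097  0.005  0.071] w [-0.023  0.005  0.079]
bright 0.03 29 u [-0.127 -0.089 -0.017] w [-0.073 -0.015  0.086]
bright 0.038 517 u [-0.129 -0.1   -0.057] w [-0.088 -0.052 -0.006]
bright 0.046 15 u [-0.125 -0.095 -0.081] w [-0.064  0.073  0.087]
dark 0.054 3 u [-0.003 -0.001  0.004] w [-0.02   0.016  0.017]
bright 0.054 25 u [-0.128 -0.096 -0.008] w [-0.017  0.068  0.089]
dark 0.062 6 u [-0.007 -0.     0.011] w [-0.022  0.016  0.025]
bright 0.062 3 u [-0.012 -0.007  0.004] w [-0.027 -0.024 -0.016]
dark 0.07 11 u [-0.011 -0.005  0.003] w [-0.027 -0.021  0.026]
dark 0.078 9 u [-0.008 -0.006  0.007] w [-0.027  0.016  0.025]
dark 0.086 8 u [-0.01  -0.003  0.01 ] w [-0.027  0.017  0.021]
dark 0.094 18 u [-0.013 -0.007  0.007] w [-0.035  0.018  0.034]
```

Request:
{"api": "send_rows", "payload": {"steps": [{"translation": [0.05,0,0],"delta_rot": [0,0,0],"jaw": 4.5},{"translation": [0.05,0,0],"delta_rot": [0,0,0],"jaw": 6},{"translation": [0.05,0,0],"delta_rot": [0,0,0],"jaw": 7},{"translation": [0.05,0,0],"delta_rot": [0,0,0],"jaw": 7},{"translation": [0.05,0,1],"delta_rot": [0,0,0],"jaw": 7},{"translation": [0.05,0,2],"delta_rot": [0,0,0],"jaw": 7},{"translation": [0.05,0,2.5],"delta_rot": [0,0,0],"jaw": 7},{"translation": [0.05,0,2.5],"delta_rot": [0,0,0],"jaw": 7}]}}

```text
time: 5.15
tool_pos: [0.5574, -0.1363, 0.0096]
tool_rot: [-0.002, 0.185, 0.983, 0.0]
contact_force: [-0.4, 0.5, 0.3]
gripper_width: 0.821
grasp_force: 0.0
```

```bash
python3 - <<'E'
from h import *
f=snap("scene"); go(); p=cloud(f); b=f["pixels"].astype(int).max(-1)
d=p-np.array([.5594,-.1371,0]); a=np.radians(158.65); u=d[...,0]*np.cos(a)+d[...,1]*np.sin(a); w=d[...,0]*np.sin(a)-d[...,1]*np.cos(a)
m=(abs(u)<.02)&(abs(w)<.07)&(abs(w)>.03)&(p[...,2]>.004)&(p[...,2]<.06)
q=np.stack([u[m],w[m],p[...,2][m],b[m]/1000],-1); q=q[np.argsort(q[:,2])][:25]; print((q*1000).round())
E
```

```text
t 5.2 tcp [ 0.558  -0.1366  0.0104] F [ 0.3 -0.2  0.4] w 0.817 g 0.0 j [-0.37  0.15  1.87  0.    1.11 -1.57]
[[ -4. -36.   4. 162.]
 [  2.  47.   4. 161.]
 [ 19.  64.   4. 163.]
 [ 12. -70.   4. 154.]
 [-10.  44.   4. 168.]
 [ 20. -69.   4. 159.]
 [ -6. -40.   4. 164.]
 [-20.  46.   4. 176.]
 [  5.  34.   5. 165.]
 [  0.  64.   5. 167.]
 [ -3.  62.   5. 166.]
 [  8.  36.   5. 163.]
 [ 15. -61.   5. 154.]
 [ 12.  60.   5. 166.]
 [-20. -40.   5. 164.]
 [ -0. -58.   5. 159.]
 [ 10.  47.   6. 122.]
 [ -4. -60.   6. 158.]
 [-14.  64.   6. 175.]
 [ -3.  37.   7. 163.]
 [ 14.  37.  32.  99.]
 [ -1.  36.  35.  99.]
 [ -7.  37.  37. 109.]
 [ -8. -41.  38. 140.]
 [ -5.  38.  38.  92.]]
```

Request:
{"api": "send_rows", "payload": {"steps": [{"translation": [-0.1,-0.1,0.7],"delta_rot": [0,0,0],"jaw": 7},{"translation": [-0.2,-0.1,1.4],"delta_rot": [0,0,0],"jaw": 7},{"translation": [-0.25,-0.1,2.0],"delta_rot": [0,0,0],"jaw": 7},{"translation": [-0.25,-0.1,2.0],"delta_rot": [0,0,0],"jaw": 7},{"translation": [-0.25,-0.1,2.0],"delta_rot": [0,0,0],"jaw": 6},{"translation": [-0.25,-0.1,2.0],"delta_rot": [0,0,0],"jaw": 5},{"translation": [-0.25,-0.1,2.0],"delta_rot": [0,0,0],"jaw": 4},{"translation": [-0.25,-0.1,2.0],"delta_rot": [0,0,0],"jaw": 3}]}}

```text
time: 6.0
tool_pos: [0.5613, -0.1389, -0.0078]
tool_rot: [0.001, 0.185, 0.983, -0.0]
contact_force: [0.1, 0.6, -0.4]
gripper_width: 0.45
grasp_force: 60.2
```

```bash
python3 - <<'E'
from h import *
f=snap("scene"); go(); p=cloud(f); b=f["pixels"].astype(int).max(-1)
d=p-np.array([.5605,-.1376,0]); a=np.radians(158.65); u=d[...,0]*np.cos(a)+d[...,1]*np.sin(a); w=d[...,0]*np.sin(a)-d[...,1]*np.cos(a)
m=(abs(u)<.02)&(abs(w)<.06)&(abs(w)>.0)&(p[...,2]>.008)&(b<130)
q=np.stack([u[m],w[m],p[...,2][m],b[m]/1000],-1); q=q[np.argsort(q[:,2])][:14]; print((q*1000).round())
E
```

```text
t 6.05 tcp [ 0.5612 -0.1388 -0.0078] F [-0.2  1.1  1.9] w 0.45 g 60.6 j [-0.37  0.19  1.87 -0.    1.08 -1.57]
[[-18. -11.  11.  98.]
 [-17.  15.  11.  99.]
 [-19.  17.  12. 121.]
 [-17.  -7.  12.  98.]
 [-18. -14.  13.  95.]
 [-17.  -3.  13. 126.]
 [-17. -10.  13. 102.]
 [-17.  11.  14. 104.]
 [-19.   7.  14.  98.]
 [-18. -18.  16. 119.]
 [-17. -13.  16. 111.]
 [-19.   3.  17. 118.]
 [ -4.  29.  17.  89.]
 [-19.  17.  17. 127.]]
```

cart_a is gripped: 60 N, opening about 38 mm, tail face 18 mm behind the pads. Lifting.

Request:
{"api": "send_rows", "payload": {"steps": [{"translation": [0,0,-1],"delta_rot": [0,0,0],"jaw": 3},{"translation": [0,0,-3],"delta_rot": [0,0,0],"jaw": 3},{"translation": [0,0,-6],"delta_rot": [0,0,0],"jaw": 3},{"translation": [0,0,-10],"delta_rot": [0,0,0],"jaw": 3},{"translation": [0,0,-14],"delta_rot": [0,0,0],"jaw": 3},{"translation": [0,0,-18],"delta_rot": [0,0,0],"jaw": 3},{"translation": [0,0,-22],"delta_rot": [0,0,0],"jaw": 3},{"translation": [0,0,-26],"delta_rot": [0,0,0],"jaw": 3}]}}

```text
time: 6.85
tool_pos: [0.5602, -0.1384, 0.2536]
tool_rot: [0.0, 0.185, 0.983, -0.0]
contact_force: [0.1, -0.1, -0.7]
gripper_width: 0.451
grasp_force: 60.3
```

```bash
python3 - <<'E'
from h import *
go((rail(.40,0,.06),RR),(rail(.33,0,.045),RR))
E
```

```text
t 6.85 tcp [ 0.5602 -0.1384  0.2536] F [ 0.1 -0.1 -0.7] w 0.451 g 60.3 j [-0.37 -0.08  1.68 -0.    1.54 -1.57]
  cm [ 3.86 19.87 -0.48] rot [ 0.212 -0.401  0.955]
  cm [ 7.09 24.58  3.83] rot [ 0.212 -0.401  0.955]
```

Request:
{"api": "send_rows", "payload": {"steps": [{"translation": [0.5,2.5,-1],"delta_rot": [0.026,-0.05,0.119],"jaw": 3},{"translation": [1,5,-1],"delta_rot": [0.053,-0.1,0.239],"jaw": 3},{"translation": [1.5,7.5,-1],"delta_rot": [0.08,-0.15,0.358],"jaw": 3},{"translation": [2,10,-1],"delta_rot": [0.106,-0.2,0.477],"jaw": 3},{"translation": [2.5,12.5,-1],"delta_rot": [0.132,-0.25,0.597],"jaw": 3},{"translation": [3,15,-0.8],"delta_rot": [0.159,-0.3,0.716],"jaw": 3},{"translation": [3.5,17.5,-0.6],"delta_rot": [0.186,-0.351,0.836],"jaw": 3},{"translation": [3.9,19.9,-0.5],"delta_rot": [0.212,-0.401,0.955],"jaw": 3}]}}

```text
time: 7.65
tool_pos: [0.5963, 0.0622, 0.257]
tool_rot: [0.17, 0.609, 0.762, -0.135]
contact_force: [0.4, 0.6, -0.4]
gripper_width: 0.452
grasp_force: 60.3
```

Request:
{"api": "send_rows", "payload": {"steps": [{"translation": [0,0,0],"delta_rot": [0,0,0],"jaw": 3},{"translation": [0,0,0],"delta_rot": [0,0,0],"jaw": 3},{"translation": [1.5,0,0.3],"delta_rot": [0,0,0],"jaw": 3},{"translation": [3,0,0.6],"delta_rot": [0,0,0],"jaw": 3},{"translation": [4.5,0,1],"delta_rot": [0,0,0],"jaw": 3},{"translation": [6,0,1.3],"delta_rot": [0,0,0],"jaw": 3},{"translation": [7,0,1.5],"delta_rot": [0,0,0],"jaw": 3},{"translation": [7,0,1.5],"delta_rot": [0,0,0],"jaw": 3}]}}

```text
time: 8.45
tool_pos: [0.583, 0.1175, 0.2115]
tool_rot: [0.168, 0.607, 0.765, -0.136]
contact_force: [0.7, 0.0, -1.1]
gripper_width: 0.456
grasp_force: 60.4
```

```bash
python3 - <<'E'
from h import *
go((rail(.32,0,.03),RR),(rail(.32,0,-.004),RR))
f=snap("scene","s1.npz"); g=snap("top","t1.npz")
im=np.hstack([cv2.resize(f["pixels"][90:190,240:340],(400,400),interpolation=2),cv2.resize(g["pixels"][165:265,110:210],(400,400),interpolation=2)])
cv2.imwrite("pics/a3.png",im)
E
```

```text
t 8.45 tcp [0.583  0.1175 0.2115] F [ 0.7  0.  -1.1] w 0.456 g 60.4 j [ 0.28  0.03  1.7  -0.44  1.46  0.11]
  cm [0.72 0.04 1.22] rot [-0.002 -0.     0.003]
  cm [0.72 0.05 4.62] rot [-0.002 -0.     0.003]
```

View pics/a3.png

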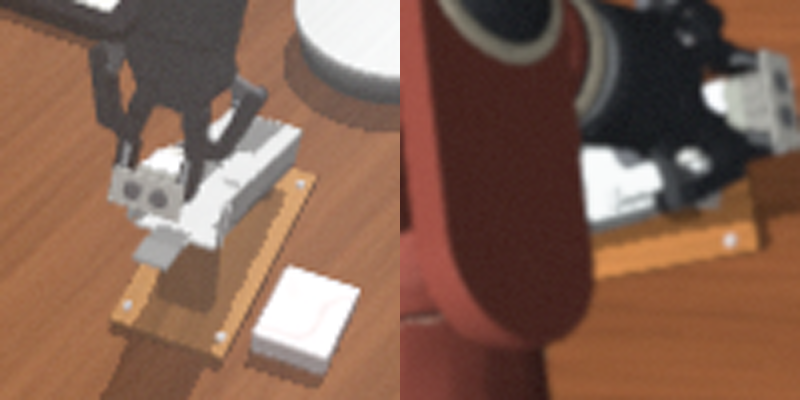

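The cartridge is held nose-down above the mouth: flange at (150,190) in the left view, tongue at (165,245). I'll check its pose in the rail frame with depth.

```bash
cat >> h.py <<'E'
def railpts(fn):
    f=dict(np.load(fn)); p=cloud(f)-O; return np.stack([p@X,p@Y,p@Z],-1), f["pixels"].astype(int)
E
python3 - <<'E'
from h import *
print("tcp rail",[(( state()["tool_pos"]-O)@v).round(4) for v in(X,Y,Z)])
for n in("s1.npz","t1.npz"):
    q,b=railpts(n); val=b.max(-1)
    for x0 in np.arange(.27,.37,.01):
        m=(q[...,0]>=x0)&(q[...,0]<x0+.01)&(abs(q[...,1])<.05)&(q[...,2]>-.02)&(q[...,2]<.08)&(val>120)
        if m.sum()>3: print(n,x0.round(3),m.sum(),"y",np.percentile(q[m][:,1],[3,50,97]).round(4),"z",np.percentile(q[m][:,2],[3,50,97]).round(4))
E
```

```text
tcp rail [np.float64(0.3288), np.float64(0.0004), np.float64(0.0434)]
s1.npz 0.27 22 y [-0.0128  0.0008  0.0142] z [-0.001   0.0019  0.077 ]
s1.npz 0.28 27 y [-0.0161 -0.0002  0.0151] z [-0.0033 -0.0003  0.0779]
s1.npz 0.29 27 y [-0.0159 -0.003   0.0128] z [-0.0069 -0.0022  0.0772]
s1.npz 0.3 21 y [-0.0133  0.0008  0.0153] z [-0.0062  0.0755  0.0775]
s1.npz 0.31 14 y [-0.0161 -0.0019  0.011 ] z [0.0731 0.0764 0.078 ]
s1.npz 0.32 16 y [-0.0191 -0.0009  0.0312] z [0.0665 0.0756 0.0771]
s1.npz 0.33 5 y [-0.0323 -0.0169  0.0209] z [0.0588 0.079  0.0797]
s1.npz 0.34 135 y [-0.0274  0.0005  0.0265] z [0.0534 0.0674 0.079 ]
t1.npz 0.27 10 y [-0.0221 -0.0208 -0.0186] z [0.0617 0.0697 0.0739]
t1.npz 0.28 5 y [-0.0219 -0.0217 -0.0192] z [0.0644 0.0696 0.0712]
t1.npz 0.29 6 y [-0.0139 -0.0014  0.0155] z [-0.007   0.0339  0.0753]
t1.npz 0.3 22 y [0.001  0.009  0.0168] z [0.0714 0.0745 0.0764]
t1.npz 0.31 40 y [-0.0108  0.0034  0.018 ] z [0.0715 0.0745 0.0772]
t1.npz 0.32 54 y [-0.0151  0.001   0.0169] z [0.0697 0.0734 0.0765]
t1.npz 0.33 43 y [-0.0173 -0.      0.0163] z [0.0697 0.0729 0.0753]
t1.npz 0.34 116 y [-0.0293 -0.0016  0.026 ] z [0.0511 0.0721 0.079 ]
```

Request:
{"api": "send_rows", "payload": {"steps": [{"translation": [0.7,0,0.5],"delta_rot": [0,0,0],"jaw": 3},{"translation": [0.7,0,1.5],"delta_rot": [0,0,0],"jaw": 3},{"translation": [0.7,0,2.5],"delta_rot": [0,0,0],"jaw": 3},{"translation": [0.7,0,3.5],"delta_rot": [0,0,0],"jaw": 3},{"translation": [0.7,0,4.2],"delta_rot": [0,0,0],"jaw": 3},{"translation": [0.7,0,4.7],"delta_rot": [0,0,0],"jaw": 3},{"translation": [0.7,0,4.7],"delta_rot": [0,0,0],"jaw": 3},{"translation": [0.7,0,4.7],"delta_rot": [0,0,0],"jaw": 3}]}}

```text
time: 9.35
tool_pos: [0.5872, 0.1033, 0.168]
tool_rot: [0.169, 0.608, 0.764, -0.135]
contact_force: [-0.2, 0.4, -0.9]
gripper_width: 0.452
grasp_force: 60.4
```

```bash
python3 - <<'E'
from h import *
g=grab_frame("scene"); np.savez("s2.npz",**g)
go((rail(.32,0,-.0065),RR),(rail(.263,0,-.0065),RR))
print("tcp rail",[(( state()["tool_pos"]-O)@v).round(4) for v in(X,Y,Z)])
q,b=railpts("s2.npz"); m=(q[...,0]>=.325)&(q[...,0]<.35)&(abs(q[...,1])<.028)&(q[...,2]>-.03)&(q[...,2]<.06)&(b.max(-1)>110)
print(np.percentile(q[m],[2,50,98],axis=0).round(4), m.sum())
E
```

```text
t 9.4 tcp [0.5873 0.1034 0.1682] F [-0.1  0.7 -0.8] w 0.455 g 60.4 j [ 0.26  0.06  1.74 -0.44  1.38  0.12]
  cm [ 0.22 -0.06  0.33] rot [ 0. -0. -0.]
  cm [ 5.92 -0.06  0.33] rot [ 0. -0. -0.]
tcp rail [np.float64(0.3221), np.float64(0.0006), np.float64(-0.0032)]
[[ 0.329  -0.0261  0.0074]
 [ 0.3391  0.0014  0.0243]
 [ 0.3432  0.0265  0.05  ]] 165
```

Request:
{"api": "send_rows", "payload": {"steps": [{"translation": [0.2,0,0.3],"delta_rot": [0,0,0],"jaw": 3},{"translation": [1,0,0.35],"delta_rot": [0,0,0],"jaw": 3},{"translation": [2,0,0.35],"delta_rot": [0,0,0],"jaw": 3},{"translation": [3,0,0.35],"delta_rot": [0,0,0],"jaw": 3},{"translation": [4,0,0.35],"delta_rot": [0,0,0],"jaw": 3},{"translation": [5,0,0.35],"delta_rot": [0,0,0],"jaw": 3},{"translation": [5.6,0,0.35],"delta_rot": [0,0,0],"jaw": 3},{"translation": [5.6,0,0.35],"delta_rot": [0,0,0],"jaw": 3}]}}

```text
time: 10.2
tool_pos: [0.5755, 0.1522, 0.1403]
tool_rot: [0.169, 0.607, 0.765, -0.135]
contact_force: [-0.4, 0.0, -0.4]
gripper_width: 0.449
grasp_force: 60.4
```

```bash
python3 - <<'E'
from h import *
g=grab_frame("scene"); np.savez("s2.npz",**g)
go()
print("tcp rail",[(( state()["tool_pos"]-O)@v).round(4) for v in(X,Y,Z)])
q,b=railpts("s2.npz"); m=(q[...,0]>=.27)&(q[...,0]<.30)&(abs(q[...,1])<.028)&(q[...,2]>.0)&(q[...,2]<.06)&(b.max(-1)>110)
print(np.percentile(q[m],[2,50,98],axis=0).round(4), m.sum())
E
```

```text
t 10.25 tcp [0.5758 0.1518 0.1407] F [ 0.5 -0.4 -0.9] w 0.445 g 60.4 j [ 0.34  0.11  1.73 -0.44  1.37  0.22]
tcp rail [np.float64(0.2654), np.float64(0.0003), np.float64(-0.0071)]
[[ 0.2719 -0.0266  0.0009]
 [ 0.2821  0.0017  0.02  ]
 [ 0.2869  0.0265  0.046 ]] 166
```

Request:
{"api": "send_rows", "payload": {"steps": [{"translation": [0,0,0],"delta_rot": [0,0,0],"jaw": 4.5},{"translation": [0,0,0],"delta_rot": [0,0,0],"jaw": 5.5},{"translation": [0,0,0],"delta_rot": [0,0,0],"jaw": 6.5},{"translation": [0,0,0],"delta_rot": [0,0,0],"jaw": 7.5},{"translation": [0,0,0],"delta_rot": [0,0,0],"jaw": 8},{"translation": [0,0,0],"delta_rot": [0,0,0],"jaw": 8},{"translation": [0,0,-1],"delta_rot": [0,0,0],"jaw": 8},{"translation": [0,0,-2],"delta_rot": [0,0,0],"jaw": 8}]}}

```text
time: 11.05
tool_pos: [0.5738, 0.1598, 0.1596]
tool_rot: [0.169, 0.608, 0.764, -0.135]
contact_force: [-0.3, 0.1, 0.6]
gripper_width: 0.936
grasp_force: 0.0
```

Request:
{"api": "send_rows", "payload": {"steps": [{"translation": [0,0,-2],"delta_rot": [0,0,0],"jaw": 8},{"translation": [0,0,-4],"delta_rot": [0,0,0],"jaw": 8},{"translation": [0,0,-7],"delta_rot": [0,0,0],"jaw": 8},{"translation": [-2,0,-10],"delta_rot": [0,0,0],"jaw": 8},{"translation": [-5,0,-12],"delta_rot": [0,0,0],"jaw": 8},{"translation": [-9,0,-13],"delta_rot": [0,0,0],"jaw": 8},{"translation": [-13,0,-14],"delta_rot": [0,0,0],"jaw": 8},{"translation": [-17,0,-14],"delta_rot": [0,0,0],"jaw": 8}]}}

```text
time: 11.85
tool_pos: [0.596, 0.0669, 0.362]
tool_rot: [0.171, 0.607, 0.764, -0.133]
contact_force: [0.1, -0.1, -0.1]
gripper_width: 0.936
grasp_force: 0.0
```

```bash
python3 - <<'E'
from h import *
f=snap("scene","s3.npz"); g=snap("top","t3.npz")
im=np.hstack([cv2.resize(f["pixels"][90:190,240:340],(400,400),interpolation=2),cv2.resize(g["pixels"][165:265,90:190],(400,400),interpolation=2)])
cv2.imwrite("pics/a4.png",im)
yb=3.9
a=np.radians(180+yb); n=np.array([np.cos(a),np.sin(a)])
go()
# cap centre line: refine from new top/scene
for nm in("s3.npz","t3.npz"):
    p=cloud(dict(np.load(nm))); c=np.array([.649,-.2590]); d=p[...,:2]-c; u=d@n; w=d@np.array([n[1],-n[0]])
    m=(u>.057)&(u<.12)&(abs(w)<.07)&(p[...,2]>.008)&(p[...,2]<.036)
    print(nm,m.sum(),"u",np.percentile(u[m],[2,98]).round(4),"w",np.percentile(w[m],[2,50,98]).round(4),"z",p[m][:,2].max())
    for u0 in np.arange(.055,.1,.006):
        k=m&(u>=u0)&(u<u0+.006)
        if k.sum()>3: print(u0.round(3),k.sum(),np.percentile(w[k],[5,50,95]).round(4),p[k][:,2].max().round(4))
E
```

```text
t 11.95 tcp [0.5969 0.0643 0.3636] F [ 0.5 -0.1 -0. ] w 0.938 g 0.0 j [ 0.19 -0.06  1.53 -0.44  1.64 -0.07]
s3.npz 107 u [0.0624 0.0926] w [-0.0479 -0.0345 -0.0186] z 0.031146063900346493
0.061 20 [-0.046  -0.0314 -0.0186] 0.0268
0.067 23 [-0.048  -0.0345 -0.0211] 0.0297
0.073 19 [-0.0454 -0.0341 -0.0218] 0.0309
0.079 18 [-0.0449 -0.0373 -0.0232] 0.0299
0.085 20 [-0.0449 -0.0334 -0.0208] 0.0311
0.091 7 [-0.0415 -0.0348 -0.024 ] 0.0304
t3.npz 157 u [0.0587 0.0963] w [-0.0491 -0.0296 -0.0132] z 0.029728596646843342
0.055 15 [-0.0492 -0.0311 -0.0125] 0.0239
0.061 30 [-0.0506 -0.0311 -0.0132] 0.0233
0.067 25 [-0.0465 -0.03   -0.0175] 0.0247
0.073 20 [-0.0434 -0.0288 -0.0192] 0.0297
0.079 20 [-0.043  -0.0288 -0.0185] 0.029
0.085 21 [-0.0422 -0.0282 -0.0184] 0.028
0.091 26 [-0.0418 -0.0299 -0.0203] 0.029
```

View pics/a4.png

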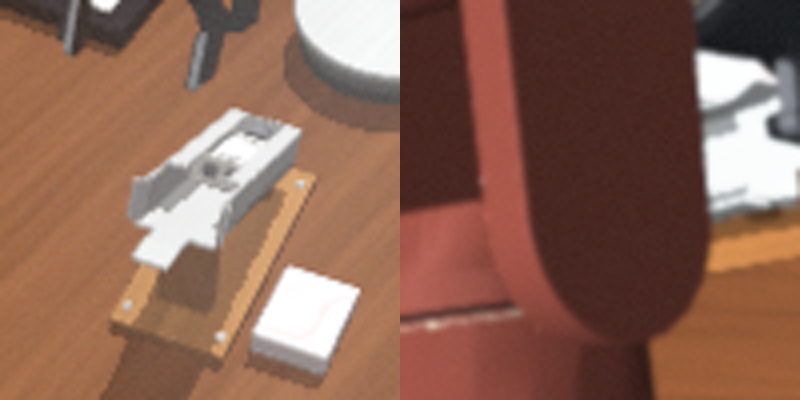

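cart_a slid home (its tail shows inside the rail at (215,165)). On to cart_b's cap.

```bash
python3 - <<'E'
from h import *
go(([.567,-.297,.15],down(183.9)))
E
```

```text
t 11.95 tcp [0.5969 0.0643 0.3636] F [ 0.5 -0.1 -0. ] w 0.938 g 0.0 j [ 0.19 -0.06  1.53 -0.44  1.64 -0.07]
  cm [-22.28 -11.06  33.93] rot [-0.303  0.367 -1.393]
```

Request:
{"api": "send_rows", "payload": {"steps": [{"translation": [-2.2,-1.1,2.5],"delta_rot": [-0.03,0.036,-0.135],"jaw": 6},{"translation": [-4.4,-2.2,5.5],"delta_rot": [-0.06,0.072,-0.27],"jaw": 6},{"translation": [-6.6,-3.3,9],"delta_rot": [-0.09,0.108,-0.405],"jaw": 6},{"translation": [-8.8,-4.4,12],"delta_rot": [-0.12,0.144,-0.54],"jaw": 6},{"translation": [-11,-5.5,15],"delta_rot": [-0.15,0.18,-0.68],"jaw": 6},{"translation": [-13.2,-6.6,18],"delta_rot": [-0.18,0.22,-0.82],"jaw": 6},{"translation": [-15.4,-7.7,21],"delta_rot": [-0.21,0.25,-0.95],"jaw": 6},{"translation": [-17.6,-8.8,24],"delta_rot": [-0.235,0.285,-1.08],"jaw": 6}]}}

```text
time: 12.75
tool_pos: [0.5682, -0.2073, 0.2148]
tool_rot: [0.038, 0.117, 0.992, -0.032]
contact_force: [-1.2, 0.3, -0.3]
gripper_width: 0.703
grasp_force: 0.0
```

```bash
python3 - <<'E'
from h import *
go(([.567,-.297,.15],down(183.9)),([.567,-.297,.06],down(183.9)))
E
```

```text
t 12.75 tcp [ 0.5682 -0.2073  0.2148] F [-1.2  0.3 -0.3] w 0.703 g 0.0 j [-0.46 -0.05  1.73 -0.04  1.38 -1.79]
  cm [-1.4  -8.37  7.09] rot [-0.067  0.074 -0.303]
  cm [-0.66 -7.88 16.05] rot [-0.067  0.074 -0.303]
```

Request:
{"api": "send_rows", "payload": {"steps": [{"translation": [-0.4,-2.8,2],"delta_rot": [-0.022,0.025,-0.1],"jaw": 6},{"translation": [-0.9,-5.6,4.5],"delta_rot": [-0.045,0.05,-0.2],"jaw": 6},{"translation": [-1.4,-8.4,7.1],"delta_rot": [-0.067,0.074,-0.303],"jaw": 6},{"translation": [-1.1,-8.2,10.5],"delta_rot": [-0.067,0.074,-0.303],"jaw": 6},{"translation": [-0.8,-8,14],"delta_rot": [-0.067,0.074,-0.303],"jaw": 6},{"translation": [-0.7,-7.9,16],"delta_rot": [-0.067,0.074,-0.303],"jaw": 6},{"translation": [-0.7,-7.9,16],"delta_rot": [-0.067,0.074,-0.303],"jaw": 6},{"translation": [-0.7,-7.9,16],"delta_rot": [-0.067,0.074,-0.303],"jaw": 6}]}}

```text
time: 13.55
tool_pos: [0.5674, -0.2965, 0.0609]
tool_rot: [-0.0, -0.031, 1.0, -0.001]
contact_force: [-0.6, 0.2, 0.8]
gripper_width: 0.698
grasp_force: 0.0
```

```bash
python3 - <<'E'
from h import *
go(([.567,-.297,-.007],down(183.9)))
f=snap("scene")
cv2.imwrite("pics/b1.png",cv2.resize(f["pixels"][200:300,140:260],(600,500),interpolation=2))
E
```

```text
t 13.55 tcp [ 0.5674 -0.2965  0.0609] F [-0.6  0.2  0.8] w 0.698 g 0.0 j [-0.6   0.23  1.69 -0.    1.22 -2.23]
  cm [ 0.04 -0.04  6.79] rot [-0.001 -0.    -0.005]
```

View pics/b1.png

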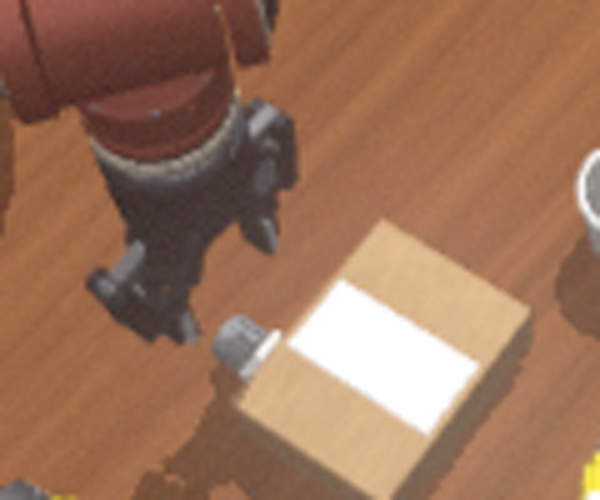

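The fingers straddle the cap at (240,345), 8 cm above it. Down, grip and draw.

Request:
{"api": "send_rows", "payload": {"steps": [{"translation": [0,0,2.5],"delta_rot": [0,0,0],"jaw": 6},{"translation": [0,0,5],"delta_rot": [0,0,0],"jaw": 6},{"translation": [0,0,6.3],"delta_rot": [0,0,0],"jaw": 6},{"translation": [0,0,6.7],"delta_rot": [0,0,0],"jaw": 6},{"translation": [0,0,6.7],"delta_rot": [0,0,0],"jaw": 5},{"translation": [0,0,6.7],"delta_rot": [0,0,0],"jaw": 4},{"translation": [0,0,6.7],"delta_rot": [0,0,0],"jaw": 3},{"translation": [0,0,6.7],"delta_rot": [0,0,0],"jaw": 2}]}}

```text
time: 14.4
tool_pos: [0.5681, -0.298, -0.0046]
tool_rot: [0.001, -0.031, 1.0, -0.002]
contact_force: [-0.6, 0.3, 4.2]
gripper_width: 0.301
grasp_force: 59.0
```

Request:
{"api": "send_rows", "payload": {"steps": [{"translation": [0,0,0],"delta_rot": [0,0,0],"jaw": 2},{"translation": [0,0,0],"delta_rot": [0,0,0],"jaw": 2},{"translation": [0.5,0,-0.1],"delta_rot": [0,0,0],"jaw": 2},{"translation": [1.2,0,-0.1],"delta_rot": [0,0,0],"jaw": 2},{"translation": [2,0,-0.1],"delta_rot": [0,0,0],"jaw": 2},{"translation": [2.8,0,-0.1],"delta_rot": [0,0,0],"jaw": 2},{"translation": [3.4,0,-0.1],"delta_rot": [0,0,0],"jaw": 2},{"translation": [4,0,-0.1],"delta_rot": [0,0,0],"jaw": 2}]}}

```text
time: 15.2
tool_pos: [0.527, -0.3001, -0.0047]
tool_rot: [0.001, -0.031, 1.0, -0.001]
contact_force: [2.2, -0.1, 6.3]
gripper_width: 0.302
grasp_force: 59.2
```

Request:
{"api": "send_rows", "payload": {"steps": [{"translation": [0.8,0,-0.2],"delta_rot": [0,0,0],"jaw": 2},{"translation": [2,0,-0.2],"delta_rot": [0,0,0],"jaw": 2},{"translation": [3.2,0,-0.2],"delta_rot": [0,0,0],"jaw": 2},{"translation": [4.5,0,-0.2],"delta_rot": [0,0,0],"jaw": 2},{"translation": [5.8,0,-0.2],"delta_rot": [0,0,0],"jaw": 2},{"translation": [7,0,-0.2],"delta_rot": [0,0,0],"jaw": 2},{"translation": [8.2,0,-0.2],"delta_rot": [0,0,0],"jaw": 2},{"translation": [8.5,0,-0.1],"delta_rot": [0,0,0],"jaw": 2}]}}

```text
time: 16.0
tool_pos: [0.4408, -0.3049, -0.0046]
tool_rot: [-0.0, -0.03, 1.0, -0.001]
contact_force: [1.3, 0.9, 3.3]
gripper_width: 0.303
grasp_force: 59.2
```

Request:
{"api": "send_rows", "payload": {"steps": [{"translation": [0,0,0],"delta_rot": [0,0,0],"jaw": 2.5},{"translation": [0,0,0],"delta_rot": [0,0,0],"jaw": 3.5},{"translation": [0,0,0],"delta_rot": [0,0,0],"jaw": 5},{"translation": [0,0,-1],"delta_rot": [0,0,0],"jaw": 6.5},{"translation": [0,0,-3],"delta_rot": [0,0,0],"jaw": 7},{"translation": [0,0,-6],"delta_rot": [0,0,0],"jaw": 7},{"translation": [0,0,-10],"delta_rot": [0,0,0],"jaw": 7},{"translation": [0,0,-14],"delta_rot": [0,0,0],"jaw": 7}]}}

```text
time: 16.8
tool_pos: [0.4421, -0.3044, 0.1373]
tool_rot: [-0.0, -0.031, 1.0, -0.001]
contact_force: [-0.1, -0.1, 0.6]
gripper_width: 0.817
grasp_force: 0.0
```

```bash
python3 - <<'E'
from h import *
go()
for n in("scene",):
    f=snap(n,"s5.npz"); p=cloud(f); hsv=cv2.cvtColor(f["pixels"],cv2.COLOR_BGR2HSV)
    m=(p[...,2]>.008)&(p[...,2]<.034)&(p[...,0]>.40)&(p[...,0]<.585)&(p[...,1]>-.37)&(p[...,1]<-.22)
    l,k,st,ce=cv2.connectedComponentsWithStats(m.astype(np.uint8)); i=1+st[1:,4].argmax(); q=p[l==i]
    print(n,len(q),cv2.minAreaRect((q[:,:2]*1000).astype(np.float32)),q[:,2].max())
    # strips along x
    for x0 in np.arange(.42,.59,.012):
        k=(q[:,0]>=x0)&(q[:,0]<x0+.012)
        if k.sum()>3: print(x0.round(3),k.sum(),np.percentile(q[k,1],[3,50,97]).round(4),q[k,2].max().round(3))
cv2.imwrite("pics/b2.png",cv2.resize(f["pixels"][200:300,140:260],(600,500),interpolation=2))
E
```

```text
t 16.8 tcp [ 0.4421 -0.3044  0.1373] F [-0.1 -0.1  0.6] w 0.817 g 0.0 j [-0.74 -0.1   1.9  -0.    1.34 -2.37]Traceback (most recent call last):
  File "<stdin>", line 7, in <module>
cv2.error: OpenCV(4.12.0) /io/opencv/modules/imgproc/src/convhull.cpp:143: error: (-215:Assertion failed) total >= 0 && (depth == CV_32F || depth == CV_32S) in function 'convexHull'
```

```bash
python3 - <<'E'
from h import *
f=dict(np.load("s5.npz")); p=cloud(f)
m=(p[...,2]>.008)&(p[...,2]<.034)&(p[...,0]>.40)&(p[...,0]<.585)&(p[...,1]>-.37)&(p[...,1]<-.22)
l,k,st,ce=cv2.connectedComponentsWithStats(m.astype(np.uint8)); i=1+st[1:,4].argmax(); q=p[l==i]
print(len(q),cv2.minAreaRect(np.ascontiguousarray(q[:,:2]*1000,np.float32)),q[:,2].max())
for x0 in np.arange(.42,.59,.012):
    k=(q[:,0]>=x0)&(q[:,0]<x0+.012)
    if k.sum()>3: print(x0.round(3),k.sum(),np.percentile(q[k,1],[3,50,97]).round(4),q[k,2].max().round(3))
cv2.imwrite("pics/b2.png",cv2.resize(f["pixels"][200:300,140:260],(600,500),interpolation=2))
E
```

```text
Traceback (most recent call last):
cv2.error: OpenCV(4.12.0) /io/opencv/modules/imgproc/src/convhull.cpp:143: error: (-215:Assertion failed) total >= 0 && (depth == CV_32F || depth == CV_32S) in function 'convexHull'
```

```bash
python3 - <<'E'
from h import *
f=dict(np.load("s5.npz")); p=cloud(f)
cv2.imwrite("pics/b2.png",cv2.resize(f["pixels"][200:300,140:260],(600,500),interpolation=2))
m=(p[...,2]>.008)&(p[...,2]<.034)&(p[...,0]>.40)&(p[...,0]<.585)&(p[...,1]>-.37)&(p[...,1]<-.22)
q=p[m]; print(q.shape,m.sum())
for x0 in np.arange(.40,.59,.012):
    k=(q[:,0]>=x0)&(q[:,0]<x0+.012)
    if k.sum()>2: print(x0.round(3),k.sum(),np.percentile(q[k,1],[3,50,97]).round(4),q[k,2].max().round(3))
print(cv2.minAreaRect(np.float32(q[:,:2]*1000).reshape(-1,1,2)))
E
```

```text
(525, 3) 525
0.424 13 [-0.3149 -0.3069 -0.2938] 0.03
0.436 31 [-0.3176 -0.3075 -0.2916] 0.032
0.448 42 [-0.3178 -0.3041 -0.2896] 0.03
0.46 45 [-0.3219 -0.3025 -0.2838] 0.029
0.472 43 [-0.3213 -0.3046 -0.2832] 0.027
0.484 52 [-0.3205 -0.3025 -0.2833] 0.029
0.496 51 [-0.32   -0.305  -0.2823] 0.03
0.508 51 [-0.3193 -0.3004 -0.2818] 0.03
0.52 59 [-0.3194 -0.3022 -0.2818] 0.029
0.532 50 [-0.3181 -0.2991 -0.2788] 0.027
0.544 88 [-0.3257 -0.2996 -0.2714] 0.033
((492.3722839355469, -298.4511413574219), (122.13658905029297, 56.94929885864258), 0.25502830743789673)
```

View pics/b2.png

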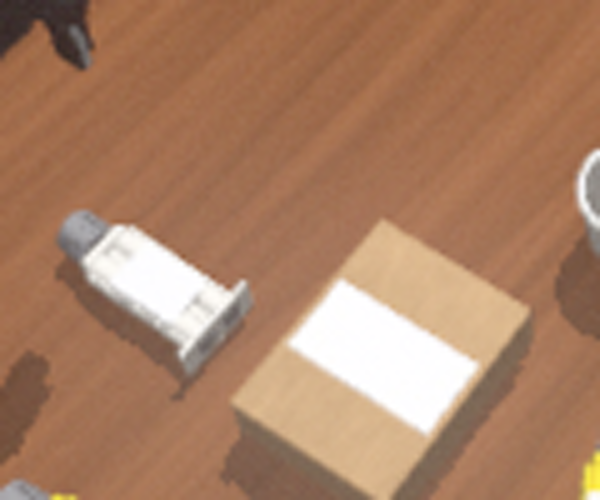

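cart_b lies flat and clear of the carton: cap at (80,232), flange at (215,330). Now I take it by the tail.

Request:
{"api": "send_rows", "payload": {"steps": [{"translation": [-3,0,0],"delta_rot": [0,0,0],"jaw": 7},{"translation": [-6,0,0],"delta_rot": [0,0,0],"jaw": 7},{"translation": [-9.2,0,1],"delta_rot": [0,0,0],"jaw": 7},{"translation": [-9.2,0,4],"delta_rot": [0,0,0],"jaw": 7},{"translation": [-9.2,0,7],"delta_rot": [0,0,0],"jaw": 7},{"translation": [-9.2,0,9.5],"delta_rot": [0,0,0],"jaw": 7},{"translation": [-9.2,0,9.5],"delta_rot": [0,0,0],"jaw": 7},{"translation": [-9.2,0,9.5],"delta_rot": [0,0,0],"jaw": 7}]}}

```text
time: 17.65
tool_pos: [0.5342, -0.2991, 0.041]
tool_rot: [-0.0, -0.031, 1.0, -0.001]
contact_force: [1.2, -0.3, 0.6]
gripper_width: 0.814
grasp_force: 0.0
```

```bash
python3 - <<'E'
from h import *
go(([.534,-.2988,-.008],down(183.3)))
E
```

```text
t 17.65 tcp [ 0.5342 -0.2991  0.041 ] F [ 1.2 -0.3  0.6] w 0.814 g 0.0 j [-0.63  0.19  1.77 -0.    1.18 -2.26]
  cm [0.02 0.04 4.9 ] rot [-0.002 -0.     0.005]
```

Request:
{"api": "send_rows", "payload": {"steps": [{"translation": [0,0,2],"delta_rot": [0,0,0],"jaw": 7},{"translation": [0,0,4],"delta_rot": [0,0,0],"jaw": 7},{"translation": [0,0,4.8],"delta_rot": [0,0,0],"jaw": 7},{"translation": [0,0,4.85],"delta_rot": [0,0,0],"jaw": 7},{"translation": [0,0,4.85],"delta_rot": [0,0,0],"jaw": 6},{"translation": [0,0,4.85],"delta_rot": [0,0,0],"jaw": 5},{"translation": [0,0,4.85],"delta_rot": [0,0,0],"jaw": 4},{"translation": [0,0,4.85],"delta_rot": [0,0,0],"jaw": 3}]}}

```text
time: 18.45
tool_pos: [0.535, -0.3, -0.0064]
tool_rot: [0.001, -0.031, 1.0, -0.002]
contact_force: [-0.5, -0.2, 5.3]
gripper_width: 0.451
grasp_force: 60.9
```

Request:
{"api": "send_rows", "payload": {"steps": [{"translation": [0,0,0],"delta_rot": [0,0,0],"jaw": 3},{"translation": [0,0,-1],"delta_rot": [0,0,0],"jaw": 3},{"translation": [0,0,-4],"delta_rot": [0,0,0],"jaw": 3},{"translation": [0,0,-8],"delta_rot": [0,0,0],"jaw": 3},{"translation": [0,0,-12],"delta_rot": [0,0,0],"jaw": 3},{"translation": [0,0,-17],"delta_rot": [0,0,0],"jaw": 3},{"translation": [0,0,-22],"delta_rot": [0,0,0],"jaw": 3},{"translation": [0,0,-27],"delta_rot": [0,0,0],"jaw": 3}]}}

```text
time: 19.25
tool_pos: [0.5333, -0.2982, 0.2637]
tool_rot: [-0.0, -0.031, 1.0, -0.001]
contact_force: [-0.1, -0.4, -1.2]
gripper_width: 0.446
grasp_force: 60.5
```

```bash
python3 - <<'E'
from h import *
go((rail(.40,0,.06),RR),(rail(.33,0,.045),RR))
E
```

```text
t 19.25 tcp [ 0.5333 -0.2982  0.2637] F [-0.1 -0.4 -1.2] w 0.446 g 60.5 j [-0.63 -0.    1.59 -0.    1.55 -2.26]
  cm [-8.54 35.43  0.49] rot [ 0.305 -0.361  1.382]
  cm [-7.61 41.06  4.8 ] rot [ 0.305 -0.361  1.382]
```

Request:
{"api": "send_rows", "payload": {"steps": [{"translation": [-0.8,3.3,-1],"delta_rot": [0.029,-0.034,0.13],"jaw": 3},{"translation": [-1.6,6.6,-1.5],"delta_rot": [0.057,-0.068,0.259],"jaw": 3},{"translation": [-2.4,9.9,-2],"delta_rot": [0.086,-0.102,0.389],"jaw": 3},{"translation": [-3.2,13.2,-2],"delta_rot": [0.115,-0.136,0.518],"jaw": 3},{"translation": [-4,16.5,-2],"delta_rot": [0.143,-0.169,0.648],"jaw": 3},{"translation": [-4.8,19.8,-2],"delta_rot": [0.172,-0.203,0.777],"jaw": 3},{"translation": [-5.6,23.1,-2],"delta_rot": [0.2,-0.237,0.907],"jaw": 3},{"translation": [-6.5,26.5,-2],"delta_rot": [0.229,-0.271,1.036],"jaw": 3}]}}

```text
time: 20.05
tool_pos: [0.5814, -0.0308, 0.2816]
tool_rot: [0.132, 0.465, 0.869, -0.105]
contact_force: [0.0, 0.3, -1.0]
gripper_width: 0.451
grasp_force: 60.6
```

```bash
python3 - <<'E'
from h import *
go((rail(.40,0,.06),RR),(rail(.33,0,.045),RR))
E
```

```text
t 20.05 tcp [ 0.5814 -0.0308  0.2816] F [ 0.   0.3 -1. ] w 0.451 g 60.6 j [-0.03 -0.16  1.74 -0.31  1.42 -0.59]
  cm [ 7.09  6.4  -0.41] rot [ 0.077 -0.09   0.348]
  cm [13.53  8.62  1.79] rot [ 0.077 -0.09   0.348]
```

Request:
{"api": "send_rows", "payload": {"steps": [{"translation": [2.4,2.1,-0.4],"delta_rot": [0.026,-0.03,0.116],"jaw": 3},{"translation": [4.8,4.3,-0.4],"delta_rot": [0.052,-0.06,0.232],"jaw": 3},{"translation": [7.1,6.4,-0.4],"delta_rot": [0.077,-0.09,0.348],"jaw": 3},{"translation": [7.1,6.4,-0.4],"delta_rot": [0.077,-0.09,0.348],"jaw": 3},{"translation": [9.3,7.2,0.4],"delta_rot": [0.077,-0.09,0.348],"jaw": 3},{"translation": [11.5,7.9,1.1],"delta_rot": [0.077,-0.09,0.348],"jaw": 3},{"translation": [13.5,8.6,1.8],"delta_rot": [0.077,-0.09,0.348],"jaw": 3},{"translation": [13.5,8.6,1.8],"delta_rot": [0.077,-0.09,0.348],"jaw": 3}]}}

```text
time: 20.85
tool_pos: [0.5816, 0.1153, 0.2126]
tool_rot: [0.167, 0.604, 0.767, -0.136]
contact_force: [0.2, -0.1, -2.0]
gripper_width: 0.445
grasp_force: 60.7
```

```bash
python3 - <<'E'
from h import *
f=snap("scene","s6.npz"); g=snap("top","t6.npz")
go((rail(.32,0,-.0033),RR))
print("tcp rail",[(( state()["tool_pos"]-O)@v).round(4) for v in(X,Y,Z)])
for n in("s6.npz","t6.npz"):
    q,b=railpts(n); val=b.max(-1)
    for lo,hi in((.30,.335),(.335,.36)):
        m=(q[...,0]>=lo)&(q[...,0]<hi)&(abs(q[...,1])<.032)&(q[...,2]>.03)&(q[...,2]<.085)&(val>110)
        if m.sum()>3: print(n,lo,m.sum(),np.percentile(q[m],[2,50,98],axis=0).round(4).tolist())
E
```

```text
t 20.95 tcp [0.5833 0.114  0.2154] F [-0.7  0.4 -0.3] w 0.45 g 60.7 j [ 0.28  0.02  1.7  -0.44  1.46  0.1 ]
  cm [1.2  0.1  4.75] rot [ 0.    -0.001  0.006]
tcp rail [np.float64(0.3319), np.float64(-0.0009), np.float64(0.0442)]
s6.npz 0.3 45 [[0.3005, -0.0211, 0.0666], [0.3191, -0.0032, 0.0752], [0.3313, 0.0286, 0.0768]]
s6.npz 0.335 166 [[0.3385, -0.0309, 0.0514], [0.3451, -0.0022, 0.0676], [0.349, 0.0253, 0.0812]]
t6.npz 0.3 130 [[0.3026, -0.0168, 0.068], [0.3231, 0.0019, 0.0731], [0.334, 0.0156, 0.0759]]
t6.npz 0.335 162 [[0.3352, -0.0314, 0.051], [0.3457, -0.0034, 0.0712], [0.3474, 0.0238, 0.0791]]
```

Request:
{"api": "send_rows", "payload": {"steps": [{"translation": [1.2,0.2,0.5],"delta_rot": [0,0,0],"jaw": 3},{"translation": [1.2,0.2,1.5],"delta_rot": [0,0,0],"jaw": 3},{"translation": [1.2,0.2,2.5],"delta_rot": [0,0,0],"jaw": 3},{"translation": [1.2,0.2,3.5],"delta_rot": [0,0,0],"jaw": 3},{"translation": [1.2,0.2,4.2],"delta_rot": [0,0,0],"jaw": 3},{"translation": [1.2,0.2,4.7],"delta_rot": [0,0,0],"jaw": 3},{"translation": [1.2,0.2,4.7],"delta_rot": [0,0,0],"jaw": 3},{"translation": [1.2,0.2,4.7],"delta_rot": [0,0,0],"jaw": 3}]}}

```text
time: 21.75
tool_pos: [0.5876, 0.1064, 0.1678]
tool_rot: [0.169, 0.606, 0.766, -0.134]
contact_force: [0.5, -0.2, -0.9]
gripper_width: 0.448
grasp_force: 60.7
```

```bash
python3 - <<'E'
from h import *
g=grab_frame("scene"); np.savez("s7.npz",**g)
go((rail(.32,0,-.0067),RR),(rail(.264,0,-.0067),RR))
print("tcp rail",[(( state()["tool_pos"]-O)@v).round(4) for v in(X,Y,Z)])
q,b=railpts("s7.npz"); m=(q[...,0]>=.325)&(q[...,0]<.35)&(abs(q[...,1])<.032)&(q[...,2]>-.0)&(q[...,2]<.06)&(b.max(-1)>110)
print(np.percentile(q[m],[2,50,98],axis=0).round(4), m.sum())
E
```

```text
t 21.8 tcp [0.5878 0.1065 0.1681] F [-0.2 -0.8 -1.2] w 0.45 g 60.7 j [ 0.26  0.06  1.73 -0.44  1.38  0.12]
  cm [-0.04 -0.18  0.46] rot [ 0.002 -0.002  0.005]
  cm [ 5.55 -0.15  0.46] rot [ 0.002 -0.002  0.005]
tcp rail [np.float64(0.3194), np.float64(0.0018), np.float64(-0.0021)]
[[ 0.3276 -0.0259  0.0076]
 [ 0.3349  0.002   0.0248]
 [ 0.3398  0.0292  0.0505]] 167
```

Request:
{"api": "send_rows", "payload": {"steps": [{"translation": [0,-0.15,0.3],"delta_rot": [0,0,0.003],"jaw": 3},{"translation": [0.8,-0.15,0.45],"delta_rot": [0,0,0.005],"jaw": 3},{"translation": [1.8,-0.15,0.45],"delta_rot": [0,0,0.005],"jaw": 3},{"translation": [2.8,-0.15,0.45],"delta_rot": [0,0,0.005],"jaw": 3},{"translation": [3.8,-0.15,0.45],"delta_rot": [0,0,0.005],"jaw": 3},{"translation": [4.8,-0.15,0.45],"delta_rot": [0,0,0.005],"jaw": 3},{"translation": [5.4,-0.15,0.45],"delta_rot": [0,0,0.005],"jaw": 3},{"translation": [5.4,-0.15,0.45],"delta_rot": [0,0,0.005],"jaw": 3}]}}

```text
time: 22.6
tool_pos: [0.5752, 0.1531, 0.1409]
tool_rot: [0.169, 0.607, 0.765, -0.134]
contact_force: [0.2, 1.5, 1.8]
gripper_width: 0.452
grasp_force: 61.2
```

```bash
python3 - <<'E'
from h import *
g=grab_frame("scene"); np.savez("s8.npz",**g)
go()
print("tcp rail",[(( state()["tool_pos"]-O)@v).round(4) for v in(X,Y,Z)])
q,b=railpts("s8.npz"); m=(q[...,0]>=.27)&(q[...,0]<.30)&(abs(q[...,1])<.032)&(q[...,2]>.0)&(q[...,2]<.06)&(b.max(-1)>110)
print(np.percentile(q[m],[2,50,98],axis=0).round(4), m.sum())
E
```

```text
t 22.65 tcp [0.5752 0.1527 0.1409] F [-0.5  1.7  1.3] w 0.449 g 61.2 j [ 0.34  0.1   1.74 -0.44  1.37  0.22]
tcp rail [np.float64(0.2646), np.float64(-0.0001), np.float64(-0.0065)]
[[ 0.272  -0.0272  0.001 ]
 [ 0.2796  0.0013  0.0193]
 [ 0.2851  0.0271  0.0448]] 168
```

Light floor contact (2 N) and well centred, so I release.

Request:
{"api": "send_rows", "payload": {"steps": [{"translation": [0,0,0],"delta_rot": [0,0,0],"jaw": 4.5},{"translation": [0,0,0],"delta_rot": [0,0,0],"jaw": 5.5},{"translation": [0,0,0],"delta_rot": [0,0,0],"jaw": 6.5},{"translation": [0,0,0],"delta_rot": [0,0,0],"jaw": 7.5},{"translation": [0,0,0],"delta_rot": [0,0,0],"jaw": 8},{"translation": [0,0,0],"delta_rot": [0,0,0],"jaw": 8},{"translation": [0,0,-1],"delta_rot": [0,0,0],"jaw": 8},{"translation": [0,0,-2],"delta_rot": [0,0,0],"jaw": 8}]}}

```text
time: 23.45
tool_pos: [0.5731, 0.1603, 0.1595]
tool_rot: [0.169, 0.608, 0.764, -0.134]
contact_force: [-0.6, -0.5, -0.3]
gripper_width: 0.938
grasp_force: 0.0
```

Request:
{"api": "send_rows", "payload": {"steps": [{"translation": [0,0,-2],"delta_rot": [0,0,0],"jaw": 8},{"translation": [0,0,-4],"delta_rot": [0,0,0],"jaw": 8},{"translation": [0,0,-7],"delta_rot": [0,0,0],"jaw": 8},{"translation": [-2,0,-10],"delta_rot": [0,0,0],"jaw": 8},{"translation": [-5,0,-12],"delta_rot": [0,0,0],"jaw": 8},{"translation": [-9,0,-13],"delta_rot": [0,0,0],"jaw": 8},{"translation": [-13,0,-14],"delta_rot": [0,0,0],"jaw": 8},{"translation": [-17,0,-14],"delta_rot": [0,0,0],"jaw": 8}]}}

```text
time: 24.25
tool_pos: [0.5952, 0.0671, 0.3618]
tool_rot: [0.171, 0.607, 0.764, -0.132]
contact_force: [0.6, -0.4, -0.2]
gripper_width: 0.94
grasp_force: 0.0
```

Request:
{"api": "send_rows", "payload": {"steps": [{"translation": [-4,0,0],"delta_rot": [0,0,0],"jaw": 8},{"translation": [-8,0,0],"delta_rot": [0,0,0],"jaw": 8},{"translation": [-12,0,0],"delta_rot": [0,0,0],"jaw": 8},{"translation": [-15,0,0],"delta_rot": [0,0,0],"jaw": 8},{"translation": [-15,0,0],"delta_rot": [0,0,0],"jaw": 8},{"translation": [-15,0,0],"delta_rot": [0,0,0],"jaw": 8},{"translation": [-15,0,0],"delta_rot": [0,0,0],"jaw": 8},{"translation": [-15,0,0],"delta_rot": [0,0,0],"jaw": 8}]}}

```text
time: 25.05
tool_pos: [0.625, -0.0639, 0.4199]
tool_rot: [0.169, 0.607, 0.765, -0.134]
contact_force: [0.6, 0.6, -0.8]
gripper_width: 0.937
grasp_force: 0.0
```

```bash
python3 - <<'E'
from h import *
f=snap("scene","s9.npz"); g=snap("top","t9.npz"); go()
im=np.hstack([cv2.resize(f["pixels"][90:190,240:340],(400,400),interpolation=2),cv2.resize(g["pixels"][165:265,90:190],(400,400),interpolation=2)])
cv2.imwrite("pics/fin.png",im)
for n in("s9.npz","t9.npz"):
    q,b=railpts(n)
    for x0 in np.arange(0,.29,.01):
        m=(q[...,0]>=x0)&(q[...,0]<x0+.01)&(abs(q[...,1])<.017)&(q[...,2]>-.01)&(q[...,2]<.05)
        if m.sum()>3: print(n[:2],x0.round(2),m.sum(),np.percentile(q[m][:,2],[10,50,90]).round(4),"val",np.median(b[m].max(-1)))
E
```

```text
t 25.15 tcp [ 0.6251 -0.0641  0.4201] F [-0.5 -0.4 -0.3] w 0.938 g 0.0 j [-0.03 -0.05  1.43 -0.42  1.64 -0.31]
s9 0.0 8 [0.0273 0.0312 0.0348] val 164.5
s9 0.01 6 [0.0248 0.0274 0.0299] val 158.5
s9 0.02 13 [0.025  0.0275 0.0317] val 154.0
s9 0.03 7 [0.0237 0.0258 0.0273] val 230.0
s9 0.04 4 [0.0267 0.0274 0.0276] val 243.0
s9 0.05 9 [0.0263 0.0277 0.0288] val 252.0
s9 0.06 7 [0.0267 0.0276 0.0329] val 255.0
s9 0.07 8 [0.0263 0.0271 0.028 ] val 255.0
s9 0.08 11 [0.0256 0.0274 0.0278] val 255.0
s9 0.09 8 [0.0248 0.0259 0.0281] val 233.5
s9 0.11 8 [0.0255 0.028  0.0311] val 201.5
s9 0.12 7 [0.0272 0.0305 0.0319] val 178.0
s9 0.13 13 [0.0255 0.0286 0.0305] val 156.0
s9 0.14 8 [0.025  0.0258 0.0298] val 195.0
s9 0.15 8 [0.0242 0.0252 0.0268] val 235.0
s9 0.16 6 [0.0141 0.0263 0.0268] val 246.0
s9 0.17 9 [0.0255 0.0269 0.0281] val 254.0
s9 0.18 11 [0.026  0.028  0.0284] val 255.0
s9 0.19 12 [0.0262 0.0274 0.0282] val 255.0
s9 0.2 11 [0.0264 0.0272 0.0279] val 255.0
s9 0.21 17 [0.0238 0.0271 0.0279] val 245.0
s9 0.23 70 [0.0051 0.0167 0.0283] val 161.5
s9 0.24 26 [0.0023 0.0065 0.027 ] val 170.0
s9 0.25 9 [0.0019 0.0028 0.0032] val 240.0
s9 0.26 15 [0.0015 0.0026 0.0038] val 240.0
s9 0.27 14 [0.0004 0.0017 0.0042] val 240.5
s9 0.28 18 [-0.002   0.0002  0.0017] val 243.0
t9 0.0 20 [0.0227 0.0271 0.0295] val 161.0
t9 0.01 29 [0.0224 0.0266 0.0296] val 163.0
t9 0.02 33 [0.0204 0.0228 0.0259] val 244.0
t9 0.03 29 [0.0199 0.0225 0.0245] val 253.0
t9 0.04 25 [0.0203 0.0235 0.0257] val 254.0
t9 0.05 36 [0.0229 0.0243 0.0257] val 254.0
t9 0.06 24 [0.0227 0.0248 0.026 ] val 254.0
t9 0.07 13 [0.0232 0.0249 0.026 ] val 254.0
```

View pics/fin.png

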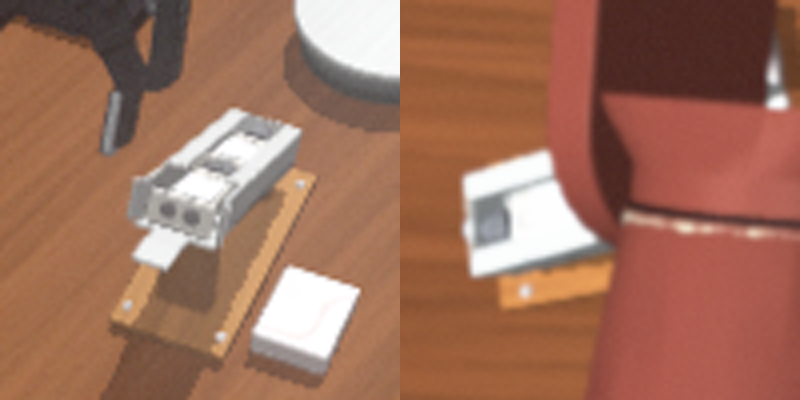

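Both are home: B's tail sits at about x = 0.24 in the rail, seen at (180,212), and A's cap is at the stop. Nothing is touched, so I hand in.

```bash
python3 -c "
from plant import *
print(job_done())"
```

```text
the job is handed in; nothing more can be done
None
```

Both cartridges are in the rail nose-down, the first against the end stop and the second right behind it; the job was handed in at about 25 s, and no verdict was returned.

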